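# Fetch the tea strainer from the blocked drawer

### The arm

A 6-joint arm with a two-finger parallel gripper is mounted at the origin on a cart in front of the work surface, level with it; the furniture and walls round the work are solid. World frame = base frame: x ahead of the robot, y to its left, z up, the work surface at z = 0. Lengths are in mm, angles in degrees, forces in N, time in s.
With the tool pointing down it reaches from about 300 to 850 mm from the base axis. Payload 4.2 kg.
Tool frame: the origin (TCP) lies midway between the tips of the shut fingers; the grasp point (between the pads) lies 19 mm behind it; z points along the fingers, y is the line along which they close (so a half turn about z gives the same grasp; the last joint's range is limited). The gripper opens to 91 mm and grips with 3 to 60 N. Pads are 32 mm wide; open, the fingers measure 118 mm over their backs; the gripper's body (76 mm by 178 mm) begins 60 mm behind the grasp point.
Start: joints at [69.557, 18.312, 89.639, -0, 72.044, -1.146], TCP at [190.023, 542.713, 191.076] pointing down, gripper open.
Joint ranges: [-177.97, 177.97], [-48.28, 115.42], [12.27, 149.76], [-77.06, 257.06], [2.81, 150.46], [-146.56, 146.56]. Speed limits (degrees/s): [147.25, 147.25, 180, 180, 180, 180].

### API

Orientations are given as [roll, pitch, yaw] about the fixed x, y, z axes, in that order (R = Rz(yaw) Ry(pitch) Rx(roll)).
In Python, from workcell import env gives the robot as it stands.
- The arm moves only by the shell command python3 -m jog 'ROWS' [FORCE]. ROWS is a JSON object of lists of equal length, an entry for each row: "jaw": the finger opening in mm, from 0 to 91.2; "slide": the shift along the tool's x, y, z in units of 30 mm (1.0 is 30 mm), a list of three; "spin": the turn about the tool's z in units of 8 degrees (1.0 is 8 degrees). In form: {"jaw": [jaw, ...], "slide": [[dx, dy, dz], ...], "spin": [spin, ...]}. A call has 1 to 10 rows; each row shifts and turns the commanded pose from where the row before left it, along the tool's axes as they then stand; what a row does not reach is not made up. A row lasts 1/10 s, in which the tool goes at most 50 mm and 8.59 degrees, less where a joint would pass 70% of its speed; a pose out of reach is approached as far as the arm can. A call is refused whole if a number of a shift passes 1 or a number of a turn 1, either way. A call with a gripper value outside its range is refused whole. The fingers move at their own pace and stop on an object; FORCE is the grip in N (left out, the last holds). Time passes only in rows, so rows that do not move let the fingers close. It gives the time, the measured TCP pose, the force, the opening and the grip force at its end, in the units of the state.
- env.state(): the state, without advancing time (a new reading comes with each control period).
- env.grab_frame(name): name is "side" or "top"; returns the picture (420x560x3 uint8, red, green, blue); there is no depth.
- env.camera_model(name): a dict with "fx", "fy", "cx", "cy" (pixels), "camera_from_world" (4x4, takes a point from world to camera coordinates). Camera axes: x right, y up, looking along -z (the intrinsics and any distortion apply to the point x, -y, -z); pixel columns grow to the right and rows downward; lengths in mm; the calibration is good to about 2 mm. A picture is of the moment at which its call begins. camera_model takes no time and is no camera call.
- env.job_done(): hands the job in; it is judged then, once.
The state is a dict: "time_s": time; "qpos": joint angles; "qvel": joint speeds; "effort": joint torques, N m; "ee_pos": TCP position; "ee_rot": TCP orientation; "force": force on the tool from outside, world axes, zero at the start; "torque": the same for the moment, N m; "gripper_width": finger opening in mm; "gripper_force": force on a finger pad.
Only numpy, scipy, OpenCV 4.12 (cv2) and the standard library are available. Lean on these libraries where they do the work, as an engineer would, in place of code of your own. Each camera call takes 0.05 s, during which the arm holds its last target. There are 200 camera calls.

### The job

The tea strainer lies in the drawer of the low wooden drawer unit, but a tea glass, a salt shaker and a spice jar stand in front of the drawer, so it opens no further. Stand all three on the wooden board, pull the drawer out and set the strainer level on the empty saucer with its bowl in the middle; then push the drawer fully shut and put the glass, the shaker and the jar back upright, each exactly where it stood at the start. Do not knock any of the three over.

Things in the scene. Friction and masses are not known exactly. Their poses are not given: they have to be found in the camera images.
- tea_glass: The clear, empty tea glass (tulip shape) that stands on the worktop in front of the drawer, 58 mm in diameter at the rim, narrower below, 90 mm high, upright. Grip it 30 to 60 mm above its foot. Origin: centre of its underside, z up. Another glass that stands on a saucer on top of the unit is not part of the job.
- salt_shaker: Glass salt shaker (white contents) with a white perforated screw cap, standing in front of the drawer: 42 mm in diameter, cap 36 mm, 80 mm high. Origin: centre of its underside, z up. The similar shaker with grey contents farther back on the worktop is not part of the job.
- spice_jar: Spice jar with a flat black screw cap, standing on the worktop in front of the drawer: 43 mm in diameter, cap 40 mm, 96 mm high. Origin: centre of its underside, z up. The two jars on top of the unit are not part of the job. Glass, shaker and jar stand in a row across the drawer's front, about 88 mm apart, in any order.
- strainer: Steel tea strainer, upright in the drawer, bowl in the gap, handle pointing back under the unit's top. 64 x 114 x 29 mm. Origin on its underside; bowl (60 mm across, 25 mm high, flat foot 42 mm) centred 25 mm along own +y; handle 10 mm wide, 5 mm thick, its upper face 29 mm above the underside, from 6 to 57 mm along own -y: grip it across x.
- drawer_unit: Low wooden drawer unit, fixed, 240 mm deep (x), 270 mm wide (y), 96 mm high with its top. Origin: centre of its underside; own -x is the drawer's way out; the shut drawer's front face lies 120 mm from the origin along -x, the top's front edge 107 mm. Saucer, glass and spice jars stand on its rear half.
- drawer_unit_drawer0 (a joint): How far the drawer is out, in m: 0 shut, 0.165 at most; it stands about 0.073 open at the start. Light to slide (about 1 N) and stays where it is left. Inside it is 228 mm wide, its floor 22 mm above the worktop, its sides reach 68 mm above the worktop. The strainer comes out freely from about 0.13 on.
- drawer_unit_drawer0_handle (a point): Middle of the drawer's steel bar handle: a round bar 11 mm thick, 120 mm long across the unit (along y), 52 mm above the worktop, 35 mm in front of the drawer's face (29 mm clear behind the bar). Axes as those of the unit.
- board: Plain light wooden board, fixed, 175 x 165 x 14 mm, the side place for the three. Origin: centre of its underside.
- saucer: The empty saucer on the worktop (white with a red rim pattern), 109 mm in diameter, rim 14 mm high, its flat middle 62 mm wide and 5 mm above the worktop. Origin: centre of its underside. The saucer on the unit, under a glass, is not part of the job.
There are look-alikes about, which are no part of the job. Leave any orange look-alike of the strainer alone.

How it is judged (in metres and radians):
On the way, in this order (a step that is already met when the one before it is completed fails the run):
1. glass, shaker and jar all stand upright on the board (x of tea_glass in the frame of board between -0.0875 and 0.0875 m and y of tea_glass in the frame of board between -0.0825 and 0.0825 m and z of tea_glass in the frame of board between 0.008 and 0.022 m and angle between each of tea_glass, salt_shaker, spice_jar's own z axis and vertical below 0.15 rad and x of salt_shaker in the frame of board between -0.0875 and 0.0875 m and y of salt_shaker in the frame of board between -0.0825 and 0.0825 m and z of salt_shaker in the frame of board between 0.008 and 0.022 m and x of spice_jar in the frame of board between -0.0875 and 0.0875 m and y of spice_jar in the frame of board between -0.0825 and 0.0825 m and z of spice_jar in the frame of board between 0.008 and 0.022 m), for 0.2 s.
2. the strainer rests level on the empty saucer, bowl in the middle (x of saucer in the frame of strainer between -0.015 and 0.015 m and y of saucer in the frame of strainer between 0.01 and 0.04 m and z of strainer in the frame of saucer between -0.002 and 0.015 m and angle between strainer's own z axis and vertical below 0.2 rad), for 0.2 s.
At the end, for the whole second after the job is handed in: The strainer rests level on the empty saucer, its bowl's centre within 15 mm of the saucer's centre each way; the drawer is shut to within 8 mm; glass, shaker and jar stand upright, each within 15 mm of where it stood at the start; all at rest (all of step 2 and value of joint drawer_unit_drawer0 below 0.008 m and distance of each of tea_glass, salt_shaker, spice_jar from where it was at the start of the episode below 0.015 m and angle between each of tea_glass, salt_shaker, spice_jar's own z axis and vertical below 0.1 rad and linear speed of each of tea_glass, salt_shaker, spice_jar, strainer, saucer below 0.02 m/s); the robot touches nothing.
It fails at once if the tea glass is knocked over (leans more than 0.6 rad) (angle between tea_glass's own z axis and vertical above 0.6 rad).
It fails at once if the salt shaker is knocked over (leans more than 0.6 rad) (angle between salt_shaker's own z axis and vertical above 0.6 rad).
It fails at once if the spice jar is knocked over (leans more than 0.6 rad) (angle between spice_jar's own z axis and vertical above 0.6 rad).
It also fails if it takes over 152 s, if anything falls off the work surface, if the arm or the gripper's body presses on something with over 40 N, if the wrist force passes 120 N, or if a joint passes its speed limit or range.

## Working session

There is one attempt and no reset: what is moved stays moved. The work goes in short steps, Python scripts to look and compute and a shell command to move; the robot and the scene stay as the last step left them, time stands still between calls to the robot, and variables do not carry over. Pictures are saved under pics/ and viewed, at most 14 in all, crops included, and the job is handed in when it is done.

```bash
mkdir -p pics; ls; python3 - <<'E'
from workcell import env
import cv2,numpy as np
for n in("side","top"):
    im=env.grab_frame(n); cv2.imwrite(f"pics/{n}0.png",im[:,:,::-1])
    m=env.camera_model(n); print(n,{k:(np.round(v,4).tolist() if k=="camera_from_world" else v) for k,v in m.items()})
print(env.state())
E
```

```text
pics
side {'fx': 437.04382833692654, 'fy': 437.04382833692654, 'cx': 271.9783967657513, 'cy': 213.56898013711455, 'camera_from_world': [[-0.9952, 0.0963, 0.018, 596.9197], [-0.0229, -0.4079, 0.9127, -59.5948], [0.0952, 0.9079, 0.4082, -1255.2233], [0.0, 0.0, 0.0, 1.0]]}
top {'fx': 508.60820234648753, 'fy': 508.60820234648753, 'cx': 284.89196897251117, 'cy': 211.219000492758, 'camera_from_world': [[-0.0179, -0.9998, 0.0081, -18.3265], [0.9809, -0.016, 0.1938, -635.8536], [-0.1937, 0.0114, 0.981, -1471.3397], [0.0, 0.0, 0.0, 1.0]]}
{'time_s': 0.1, 'qpos': array([ 6.95566995e+01,  1.83474307e+01,  8.96983270e+01, -1.26940673e-03,
        7.20447440e+01, -1.14721264e+00]), 'qvel': array([-0.09468799, -0.27194821, -0.18469244,  0.13247757,  0.15501714,
        0.06752034]), 'effort': array([-4.19064654e-04, -4.13333166e+01, -2.32508147e+01,  7.28285196e-02,
        4.21447784e-02, -5.26555414e-05]), 'ee_pos': array([189.85817532, 542.23795066, 190.31725645]), 'ee_rot': array([-1.79909492e+02, -6.05239340e-04,  1.60704304e+02]), 'force': array([-0.56631932, -0.39380072, -0.66761912]), 'torque': array([-0.02516686,  0.0195222 , -0.00324961]), 'gripper_force': 0.0, 'gripper_width': 91.46382521648223}
```

View pics/side0.png

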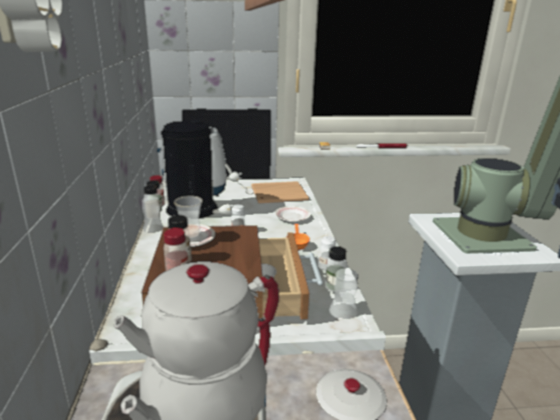

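View pics/top0.png

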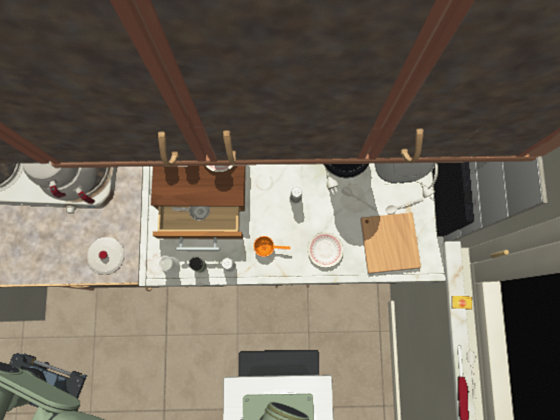

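The side view shows the row at roughly (340,260)-(345,300). In the top view the candidates are:
- **Row in front of the drawer:** glass about (166,264), black-cap jar (196,264) and white-cap shaker (228,264).
- **Look-alikes to leave alone:** grey shaker (296,195), jars on the unit (170,172) and orange strainer (265,246).
- **Targets:** strainer (200,212), empty saucer (325,250), board (391,243).

I'll confirm these in an enlarged crop.

```bash
cat > h.py <<'E'
import numpy as np,cv2
from workcell import env
def ray(n,u,v):
    m=env.camera_model(n);T=np.array(m["camera_from_world"]);R=T[:3,:3]
    d=R.T@np.array([(u-m["cx"])/m["fx"],-(v-m["cy"])/m["fy"],-1]);return -R.T@T[:3,3],d
def pt(n,u,v,z):
    c,d=ray(n,u,v);return c+d*(z-c[2])/d[2]
def proj(n,p):
    m=env.camera_model(n);T=np.array(m["camera_from_world"]);q=T[:3,:3]@np.array(p,float)+T[:3,3]
    return m["cx"]+m["fx"]*q[0]/-q[2], m["cy"]-m["fy"]*q[1]/-q[2]
def crop(n,x0,y0,x1,y1,k,f):
    im=env.grab_frame(n)[:,:,::-1];cv2.imwrite(f"pics/{f}.png",cv2.resize(im[y0:y1,x0:x1],None,fx=k,fy=k,interpolation=cv2.INTER_CUBIC))
def tell():
    s=env.state();print("t",round(s["time_s"],2),"tcp",np.round(s["ee_pos"],1),"rot",np.round(s["ee_rot"],1),"F",np.round(s["force"],1),"w",round(s["gripper_width"],1),"gf",round(s["gripper_force"],1))
E
python3 - <<'E'
from h import *
crop("top",145,160,265,285,4.8,"c1")   # 576x600
crop("side",220,170,380,330,3.75,"c2")
E
```

```text
(no output)
```

View pics/c1.png

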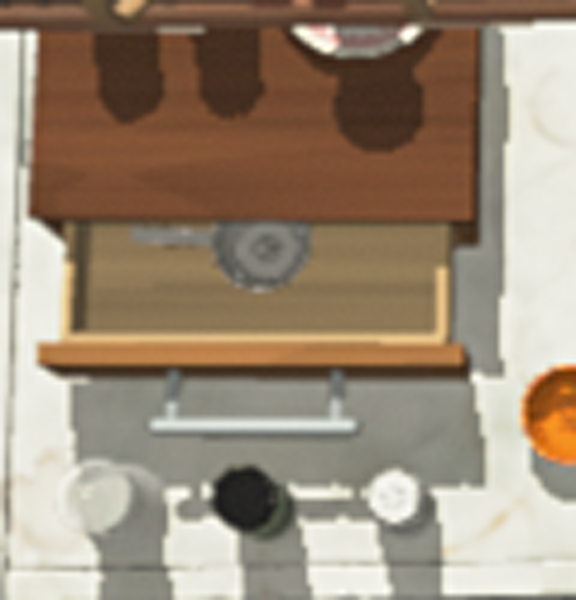

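View pics/c2.png

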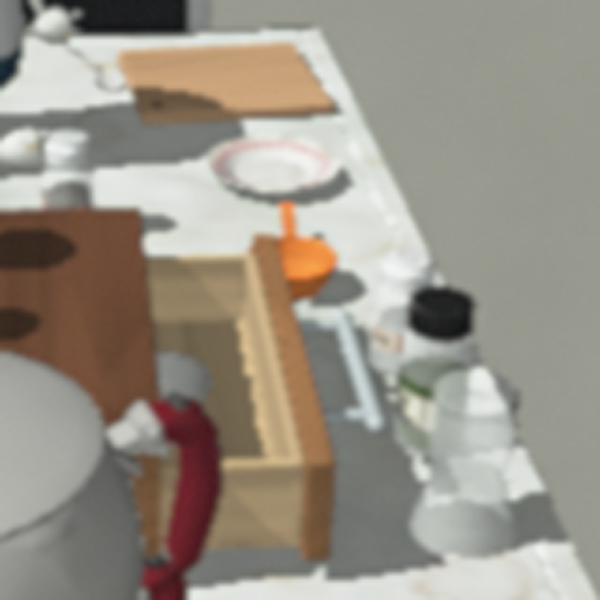

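Crop 1 shows the row as glass (100,497), black-cap jar (245,498) and white-cap shaker (395,495). The strainer bowl is at (262,247) in the drawer and the handle bar spans (150–357,425). Crop 2 agrees: glass nearest, then jar, then shaker. The grey shaker and the orange strainer are elsewhere.

```bash
python3 - <<'E'
from h import *
f=lambda x,y:(145+(x+.5)/4.8-.5,160+(y+.5)/4.8-.5)
for nm,x,y,z in[("glass",100,497,90),("jar",245,498,96),("shaker",395,495,80),("unitFL",30,216,96),("unitFR",473,218,96),("barL",150,425,57),("barR",357,425,57),("bowl",262,245,51),("frontL",40,347,90),("frontR",465,347,90)]:
    print(nm,np.round(pt("top",*f(x,y),z)[:2],1))
g=lambda x,y:(220+(x+.5)/3.75-.5,170+(y+.5)/3.75-.5)
print("side glassrim",np.round(pt("side",*g(475,408),90),1),"jar cap top",np.round(pt("side",*g(443,300),96),1),"shaker cap",np.round(pt("side",*g(405,262),80),1))
im=env.grab_frame("top"); hsv=cv2.cvtColor(im,cv2.COLOR_RGB2HSV)
m=cv2.inRange(hsv,(8,60,110),(25,200,255)); m[:,:350]=0;m[:,430:]=0;m[:205]=0;m[285:]=0
c=max(cv2.findContours(m,0,2)[0],key=cv2.contourArea);r=cv2.minAreaRect(c);print("board",r,[np.round(pt("top",*b,14)[:2],1).tolist() for b in cv2.boxPoints(r)],np.round(pt("top",*r[0],14),1))
print("saucer",np.round(pt("top",325.3,250,12),1))
cv2.imwrite("pics/c3.png",cv2.resize(im[200:285,300:425,::-1],None,fx=6,fy=6,interpolation=cv2.INTER_CUBIC))
for n in("side","top"): print(n, "cam",np.round(ray(n,0,0)[0]))
E
```

```text
glass [482.4 319.7]
jar [479.7 231.4]
shaker [481.5 143. ]
unitFL [655.1 366.1]
unitFR [649.5  94.1]
barL [529.7 297.4]
barR [527.5 169.1]
bowl [643.7 230.7]
frontL [574.5 358.8]
frontR [570.2  99.6]
side glassrim [487.2 341.5  90. ] jar cap top [479.6 235.3  96. ] shaker cap [484.  156.2  80. ]
board ((390.34283447265625, 242.32098388671875), (57.689456939697266, 53.328060150146484), 82.40535736083984) [[622.0, -263.2], [641.7, -429.4], [463.5, -440.8], [444.9, -278.2]] [ 542.  -352.8   14. ]
saucer [ 521.9 -151.7   12. ]
side cam [ 712. 1058.  556.]
top cam [ 338.  -12. 1567.]
```

View pics/c3.png

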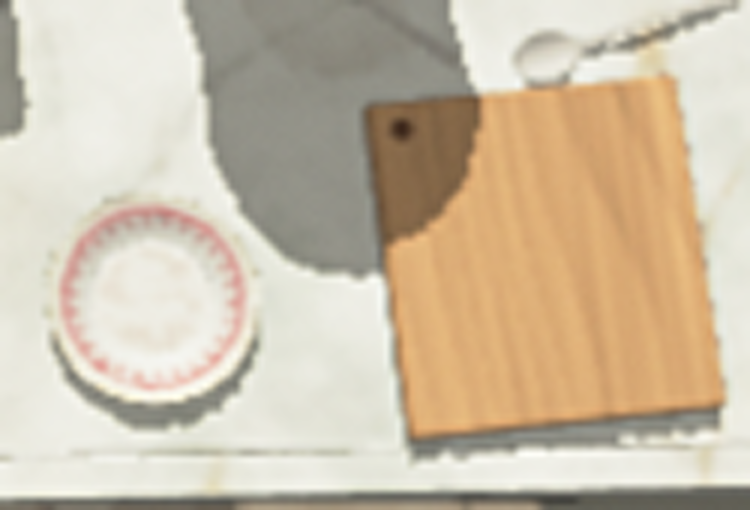

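```bash
python3 -m jog '{"jaw":[80,80,80,80,80,80,80,80,80,80],"slide":[[0,0,0],[0,0,0],[0,0,0],[-1,-1,0],[-1,-1,0],[-1,-1,0],[-1,-1,0],[-1,-1,0],[-1,-1,0],[-1,-1,0]],"spin":[-0.8,-0.8,-0.8,0,0,0,0,0,0,0]}' 20
python3 -m jog '{"jaw":[80,80,80,80],"slide":[[-1,-0.4,0.3],[-1,0,0.3],[-0.5,0,0],[0,0,0]],"spin":[0,0,0,0]}'
```

```text
time_s: 1.25
ee_pos: [400.6, 331.0, 191.1]
ee_rot: [180.0, 0.0, 179.9]
force: [0.6, 0.7, -0.4]
gripper_width: 80.1
gripper_force: 0.0
time_s: 1.65
ee_pos: [475.9, 320.3, 172.7]
ee_rot: [180.0, -0.0, 179.8]
force: [-0.5, 0.7, 0.2]
gripper_width: 80.2
gripper_force: 0.0
```

```bash
python3 -m jog '{"jaw":[80,80,80,80,80,80,80,80],"slide":[[-0.2,0,0.8],[0,0,0.8],[0,0,0.8],[0,0,0.6],[0,0,0.6],[0,0,0.6],[0,0,0.6],[0,0,0]],"spin":[0,0,0,0,0,0,0,0]}' 
python3 - <<'E'
from h import *
tell(); a=env.grab_frame("top")[200:285,130:250,::-1]; b=env.grab_frame("side")[200:330,270:390,::-1]
a=cv2.resize(a,(400,283),interpolation=2);b=cv2.resize(b,(400,433),interpolation=2);o=np.zeros((433,800,3),np.uint8);o[:283,:400]=a;o[:,400:]=b;cv2.imwrite("pics/d1.png",o)
E
```

```text
time_s: 2.45
ee_pos: [477.7, 319.9, 27.5]
ee_rot: [-179.9, -0.3, 180.0]
force: [-0.2, 0.3, -0.2]
gripper_width: 80.1
gripper_force: 0.0
t 2.45 tcp [477.7 319.9  27.5] rot [-179.9   -0.3  180. ] F [-0.2  0.3 -0.2] w 80.1 gf 0.0
```

View pics/d1.png

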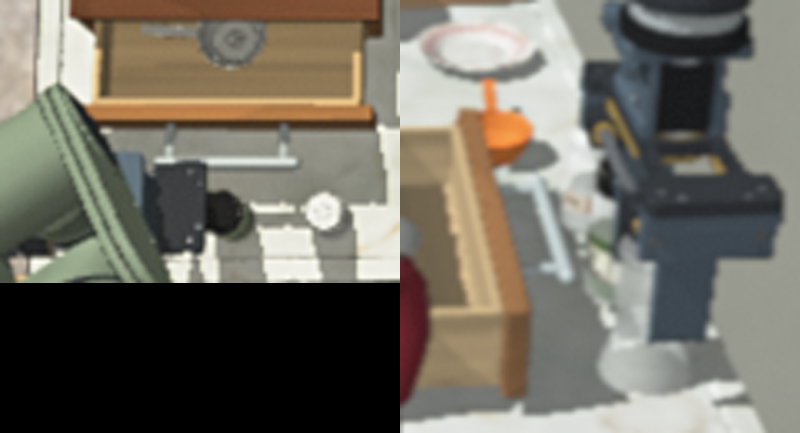

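The top half shows the gripper over the glass and the jar. In the side half the glass foot at about (645,362) looks left of the near finger at (683,330), so I'll check the foot's x by ray.

```bash
python3 - <<'E'
from h import *
k=120/400
print("foot",np.round(pt("side",270+245*k,200+362*k,3),1))
print("finger tip centre near",np.round([(np.array(proj("side",(477.7,y,27)))-[270,200])/k+[400,0] for y in(360,372)],1))
print("foot proj if 482,320",[(np.round((np.array(proj("side",(x,320,0)))-[270,200])/k+[400,0],1)) for x in(482,490)])
# jar base and shaker from c2
g=lambda x,y:(220+(x+.5)/3.75-.5,170+(y+.5)/3.75-.5)
print("rim c2",[ (np.round((np.array(proj("side",(x,320,90)))-[220,170])*3.75,1)) for x in(482,490)])
print("jarcap c2",[ (np.round((np.array(proj("side",(x,231,96)))-[220,170])*3.75,1)) for x in(480,488)])
E
```

```text
foot [480.4 321.9   3. ]
finger tip centre near [[668.4 367.3]
 [673.6 379.7]]
foot proj if 482,320 [array([641.3, 364.2]), array([628.9, 364.8])]
rim c2 [array([473. , 384.6]), array([458.4, 385.1])]
jarcap c2 [array([439.2, 295.1]), array([425.8, 295.5])]
```

```bash
python3 -m jog '{"jaw":[70,60,50,40,30,20,20,20,20,20],"slide":[[0,0,0],[0,0,0],[0,0,0],[0,0,0],[0,0,0],[0,0,0],[0,0,0],[0,0,0],[0,0,0],[0,0,0]],"spin":[0,0,0,0,0,0,0,0,0,0]}' 12
python3 - <<'E'
from h import *
tell(); crop("side",320,200,400,330,4.6,"d2")
E
```

```text
time_s: 3.55
ee_pos: [481.4, 320.9, 29.7]
ee_rot: [179.9, 0.1, 179.9]
force: [-0.4, 2.3, 5.2]
gripper_width: 49.4
gripper_force: 12.2
t 3.55 tcp [481.4 320.9  29.7] rot [1.799e+02 1.000e-01 1.799e+02] F [-0.4  2.3  5.2] w 49.4 gf 12.2
```

View pics/d2.png

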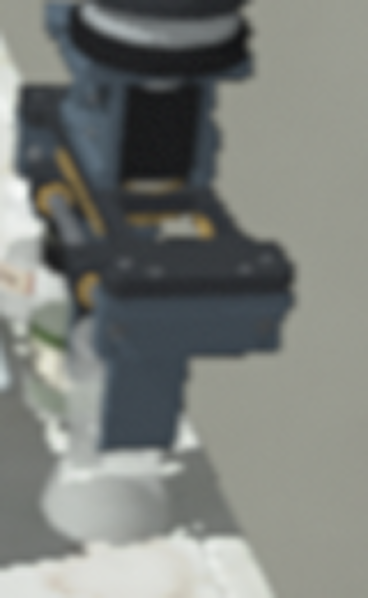

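The crop shows the near finger on the glass wall around (150,400) with the glass upright between the fingers. It's held at a width of 49.4 mm.

```bash
python3 -m jog '{"jaw":[20,20,20,20,20,20,20],"slide":[[0,0,-0.3],[0,0,-0.5],[0,0,-0.9],[0,0,-0.9],[0,0,-0.9],[0,0,-0.6],[0,0,0]],"spin":[0,0,0,0,0,0,0]}' 15
python3 -m jog '{"jaw":[20,20,20,20,20,20,20,20,20,20],"slide":[[0,-0.4,0],[0,-0.7,0],[0,-0.9,0],[0,-0.9,0],[0,-0.9,0],[0,-0.9,0],[0,-0.9,0],[0,-0.9,0],[0,-0.9,0],[0,-0.9,0]],"spin":[0,0,0,0,0,0,0,0,0,0]}'
python3 -m jog '{"jaw":[20,20,20,20,20,20,20,20,20,20],"slide":[[-0.1,-0.9,0],[-0.3,-0.9,0],[-0.4,-0.9,0],[-0.5,-0.9,0],[-0.5,-0.9,0],[-0.5,-0.9,0],[-0.5,-0.9,0],[-0.4,-0.9,0],[-0.3,-0.9,0],[-0.2,-0.9,0]],"spin":[0,0,0,0,0,0,0,0,0,0]}'
python3 -m jog '{"jaw":[20,20,20,20,20],"slide":[[0,-0.9,0],[0,-0.9,0],[0,-0.7,0],[0,-0.2,0],[0,0,0]],"spin":[0,0,0,0,0]}'
```

```text
time_s: 4.3
ee_pos: [481.4, 320.2, 154.3]
ee_rot: [179.9, 0.2, 179.9]
force: [0.5, 0.2, -2.4]
gripper_width: 49.2
gripper_force: 14.9
time_s: 5.3
ee_pos: [478.0, 69.0, 150.0]
ee_rot: [-179.9, -0.3, 179.9]
force: [0.3, 0.6, -1.4]
gripper_width: 48.8
gripper_force: 14.9
time_s: 6.3
ee_pos: [589.0, -200.4, 149.4]
ee_rot: [179.9, -0.3, 179.9]
force: [0.8, 1.3, -0.7]
gripper_width: 48.7
gripper_force: 14.9
time_s: 6.8
ee_pos: [589.7, -280.3, 151.0]
ee_rot: [179.9, -0.1, 179.8]
force: [-0.3, -0.2, -1.1]
gripper_width: 49.2
gripper_force: 14.9
```

```bash
python3 -m jog '{"jaw":[20,20,20,20,20,20,20,20],"slide":[[-0.1,-0.7,0],[0,-0.7,0.5],[0,0,0.8],[0,0,0.9],[0,0,0.8],[0,0,0.3],[0,0,0.1],[0,0,0]],"spin":[0,0,0,0,0,0,0,0]}'
```

```text
time_s: 7.6
ee_pos: [593.8, -321.9, 50.1]
ee_rot: [-180.0, 0.0, 179.9]
force: [-0.1, 0.2, -1.1]
gripper_width: 49.1
gripper_force: 14.9
```

```bash
python3 -m jog '{"jaw":[20,20,20,20],"slide":[[0,0,0.1],[0,0,0.07],[0,0,0.03],[0,0,0]],"spin":[0,0,0,0]}'
```

```text
time_s: 8.0
ee_pos: [593.6, -322.0, 44.3]
ee_rot: [-180.0, 0.0, 179.9]
force: [0.1, 0.2, -1.4]
gripper_width: 48.9
gripper_force: 14.9
```

```bash
python3 -m jog '{"jaw":[20,20,20],"slide":[[0,0,0.04],[0,0,0.04],[0,0,0]],"spin":[0,0,0]}'
```

```text
time_s: 8.3
ee_pos: [594.5, -322.0, 43.7]
ee_rot: [-180.0, 0.1, 179.9]
force: [-0.3, 1.3, 7.4]
gripper_width: 48.7
gripper_force: 15.2
```

```bash
python3 -m jog '{"jaw":[56,66,80,80,80,80,80,80,80,80],"slide":[[0,0,0],[0,0,0],[0,0,0],[0,0,0],[0,0,-0.5],[0,0,-0.9],[0,0,-0.9],[0,0,-0.9],[0,0,-0.5],[0,0,0]],"spin":[0,0,0,0,0,0,0,0,0,0]}'
python3 -m jog '{"jaw":[70,70,70,70,70,70,70,70,70,70],"slide":[[0.2,0.5,0],[0.4,1,0],[0.4,1,0],[0.4,1,0],[0.4,1,0],[0.4,1,0],[0.4,1,0],[0.4,1,0],[0.4,1,0],[0.4,1,0]],"spin":[0,0,0,0,0,0,0,0,0,0]}'
python3 -m jog '{"jaw":[70,70,70,70,70,70,70,70,70,70],"slide":[[0,1,0],[0,1,0],[0,1,0],[0,1,0],[0,1,0],[0,1,0],[0,1,0],[0,1,0],[0,0.8,0],[0,0,0]],"spin":[0,0,0,0,0,0,0,0,0,0]}'
```

```text
time_s: 9.3
ee_pos: [594.9, -322.8, 155.3]
ee_rot: [-179.8, 0.3, 179.9]
force: [-0.4, 0.1, 0.6]
gripper_width: 80.4
gripper_force: 0.0
time_s: 10.3
ee_pos: [478.6, -35.6, 151.3]
ee_rot: [180.0, -0.1, 179.9]
force: [0.3, 0.5, 0.9]
gripper_width: 70.1
gripper_force: 0.0
time_s: 11.3
ee_pos: [479.8, 229.4, 151.1]
ee_rot: [180.0, -0.1, -179.9]
force: [0.1, -0.9, 0.1]
gripper_width: 70.0
gripper_force: 0.0
```

```bash
python3 -m jog '{"jaw":[70,70,70,70,70,70,70],"slide":[[0,0.07,0.6],[0,0,0.8],[0,0,0.8],[0,0,0.8],[0,0,0.7],[0,0,0.3],[0,0,0]],"spin":[0,0,0,0,0,0,0]}'
python3 -m jog '{"jaw":[60,50,46,42,38,34,30,30],"slide":[[0,0,0],[0,0,0],[0,0,0],[0,0,0],[0,0,0],[0,0,0],[0,0,0],[0,0,0]],"spin":[0,0,0,0,0,0,0,0]}' 18
```

```text
time_s: 12.0
ee_pos: [479.3, 228.1, 31.1]
ee_rot: [-179.9, -0.2, 179.9]
force: [-0.1, 0.5, 0.3]
gripper_width: 69.9
gripper_force: 0.0
time_s: 12.8
ee_pos: [481.2, 229.8, 33.3]
ee_rot: [179.9, 0.1, 179.9]
force: [-0.4, 1.0, 5.5]
gripper_width: 41.9
gripper_force: 18.0
```

```bash
python3 -m jog '{"jaw":[20,20,20,20,20,20,20],"slide":[[0,0,-0.3],[0,0,-0.5],[0,0,-0.9],[0,0,-0.9],[0,0,-0.9],[0,0,-0.6],[0,0,0]],"spin":[0,0,0,0,0,0,0]}' 20
python3 -m jog '{"jaw":[20,20,20,20,20,20,20,20,20,20],"slide":[[0,-0.5,0],[0,-0.9,0],[0,-1,0],[0,-1,0],[0,-1,0],[0,-1,0],[0,-1,0],[-0.2,-1,0],[-0.3,-1,0],[-0.3,-1,0]],"spin":[0,0,0,0,0,0,0,0,0,0]}'
python3 -m jog '{"jaw":[20,20,20,20,20,20,20,20,20,20],"slide":[[-0.3,-1,0],[-0.3,-1,0],[-0.3,-1,0],[-0.2,-1,0],[-0.13,-1,0],[0,-1,0],[0,-1,0],[0,-1,0],[0,-0.9,0],[0,-0.6,0]],"spin":[0,0,0,0,0,0,0,0,0,0]}'
python3 -m jog '{"jaw":[20,20,20,20],"slide":[[0,-0.9,0],[0,-0.8,0],[0,0,0.5],[0,0,0]],"spin":[0,0,0,0]}'
```

```text
time_s: 13.5
ee_pos: [481.7, 229.6, 158.0]
ee_rot: [179.9, 0.2, 179.9]
force: [0.6, -0.2, -1.3]
gripper_width: 41.8
gripper_force: 19.9
time_s: 14.5
ee_pos: [502.0, -54.8, 153.7]
ee_rot: [180.0, -0.3, 179.9]
force: [-0.0, -0.4, -1.0]
gripper_width: 41.5
gripper_force: 19.9
time_s: 15.5
ee_pos: [538.2, -339.7, 153.2]
ee_rot: [179.9, -0.2, 179.8]
force: [0.7, 0.3, -1.3]
gripper_width: 41.9
gripper_force: 19.9
time_s: 15.9
ee_pos: [537.8, -388.2, 137.0]
ee_rot: [179.7, -0.3, 179.8]
force: [-0.2, 1.0, -1.2]
gripper_width: 41.8
gripper_force: 19.9
```

```bash
python3 -m jog '{"jaw":[20,20,20,20,20,20,20,20],"slide":[[-0.1,0,0.6],[0,0,0.8],[0,0,0.8],[0,0,0.5],[0,0,0.2],[0,0,0.1],[0,0,0.05],[0,0,0]],"spin":[0,0,0,0,0,0,0,0]}'
```

```text
time_s: 16.7
ee_pos: [543.7, -389.0, 49.9]
ee_rot: [-180.0, 0.1, 179.9]
force: [0.0, -0.3, -1.8]
gripper_width: 41.7
gripper_force: 19.9
```

```bash
python3 -m jog '{"jaw":[20,20,20],"slide":[[0,0,0.06],[0,0,0.04],[0,0,0]],"spin":[0,0,0]}'
python3 -m jog '{"jaw":[20,20],"slide":[[0,0,0.03],[0,0,0]],"spin":[0,0]}'
```

```text
time_s: 17.0
ee_pos: [544.0, -389.1, 47.4]
ee_rot: [-179.9, 0.1, 179.9]
force: [-0.4, -0.1, 3.8]
gripper_width: 41.6
gripper_force: 20.0
time_s: 17.2
ee_pos: [544.4, -389.1, 47.3]
ee_rot: [-179.9, 0.2, 179.9]
force: [-0.8, 2.0, 7.8]
gripper_width: 42.0
gripper_force: 20.0
```

```bash
python3 -m jog '{"jaw":[50,60,66,66,66,66,66,66,66,66],"slide":[[0,0,0],[0,0,0],[0,0,0],[0,0,0],[0,0,-0.5],[0,0,-0.9],[0,0,-0.9],[0,0,-0.9],[0,0,-0.4],[0,0,0]],"spin":[0,0,0,0,0,0,0,0,0,0]}'
python3 -m jog '{"jaw":[66,66,66,66,66,66,66,66,66,66],"slide":[[0,0.6,0],[0.2,1,0],[0.2,1,0],[0.3,1,0],[0.3,1,0],[0.3,1,0],[0.3,1,0],[0.3,1,0],[0.2,1,0],[0,1,0]],"spin":[0,0,0,0,0,0,0,0,0,0]}'
python3 -m jog '{"jaw":[66,66,66,66,66,66,66,66,66,66],"slide":[[0,1,0],[0,1,0],[0,1,0],[0,1,0],[0,1,0],[0,1,0],[0,1,0],[0,0.9,0],[0,0.3,0],[0,0,0]],"spin":[0,0,0,0,0,0,0,0,0,0]}'
```

```text
time_s: 18.2
ee_pos: [544.2, -389.4, 154.9]
ee_rot: [-179.9, 0.2, 179.9]
force: [-0.1, -0.2, -0.4]
gripper_width: 66.1
gripper_force: 0.0
time_s: 19.2
ee_pos: [477.9, -98.1, 151.4]
ee_rot: [179.9, -0.3, 179.9]
force: [0.6, 0.7, -1.1]
gripper_width: 66.1
gripper_force: 0.0
time_s: 20.2
ee_pos: [479.6, 146.2, 151.9]
ee_rot: [-180.0, -0.2, -180.0]
force: [-0.4, 0.6, 0.4]
gripper_width: 65.9
gripper_force: 0.0
```

Moving down 124 mm onto the shaker.

```bash
python3 -m jog '{"jaw":[66,66,66,66,66,66,66],"slide":[[-0.07,-0.08,0.7],[0,0,0.8],[0,0,0.8],[0,0,0.8],[0,0,0.7],[0,0,0.3],[0,0,0]],"spin":[0,0,0,0,0,0,0]}'
python3 -m jog '{"jaw":[60,50,46,42,38,34,30,30],"slide":[[0,0,0],[0,0,0],[0,0,0],[0,0,0],[0,0,0],[0,0,0],[0,0,0],[0,0,0]],"spin":[0,0,0,0,0,0,0,0]}' 18
```

```text
time_s: 20.9
ee_pos: [482.0, 141.8, 29.0]
ee_rot: [-179.9, -0.2, 179.9]
force: [0.6, 0.1, 0.2]
gripper_width: 66.0
gripper_force: 0.0
time_s: 21.7
ee_pos: [483.5, 143.0, 30.4]
ee_rot: [180.0, 0.0, 179.9]
force: [-0.3, 0.4, 3.0]
gripper_width: 33.6
gripper_force: 18.0
```

```bash
python3 -m jog '{"jaw":[20,20,20,20,20,20,20],"slide":[[0,0,-0.3],[0,0,-0.5],[0,0,-0.9],[0,0,-0.9],[0,0,-0.9],[0,0,-0.4],[0,0,0]],"spin":[0,0,0,0,0,0,0]}' 20
python3 -m jog '{"jaw":[20,20,20,20,20,20,20,20,20,20],"slide":[[0,-0.5,0],[-0.3,-0.9,0],[0,-1,0],[0,-1,0],[0,-1,0],[0,-1,0],[0,-1,0],[0,-1,0],[0,-1,0],[0,-1,0]],"spin":[0,0,0,0,0,0,0,0,0,0]}'
python3 -m jog '{"jaw":[20,20,20,20,20,20,20,20],"slide":[[0,-1,0],[0,-1,0],[0,-1,0],[0,-1,0],[0,-1,0],[0,-0.8,0],[0,-0.3,0],[0,0,0]],"spin":[0,0,0,0,0,0,0,0]}'
```

```text
time_s: 22.4
ee_pos: [484.3, 143.2, 148.8]
ee_rot: [179.9, 0.2, 179.9]
force: [0.6, -0.3, -2.0]
gripper_width: 33.8
gripper_force: 20.0
time_s: 23.4
ee_pos: [489.9, -140.8, 145.3]
ee_rot: [180.0, -0.2, 179.9]
force: [1.4, -0.7, -2.0]
gripper_width: 33.1
gripper_force: 20.0
time_s: 24.2
ee_pos: [490.3, -322.8, 145.5]
ee_rot: [179.9, -0.1, 179.8]
force: [-0.4, 0.2, -2.9]
gripper_width: 33.6
gripper_force: 20.0
```

```bash
python3 -m jog '{"jaw":[20,20,20,20,20,20,20,20],"slide":[[0,0,0.6],[0,0,0.8],[0,0,0.8],[0,0,0.6],[0,0,0.3],[0,0,0.1],[0,0,0],[0,0,0]],"spin":[0,0,0,0,0,0,0,0]}'
```

```text
time_s: 25.0
ee_pos: [492.2, -322.3, 52.2]
ee_rot: [-179.9, 0.1, 179.9]
force: [0.5, -0.3, -2.0]
gripper_width: 33.7
gripper_force: 20.0
```

```bash
python3 -m jog '{"jaw":[20,20,20,20],"slide":[[0,0,0.1],[0,0,0.1],[0,0,0.04],[0,0,0]],"spin":[0,0,0,0]}'
python3 -m jog '{"jaw":[20,20],"slide":[[0,0,0.05],[0,0,0]],"spin":[0,0]}'
```

```text
time_s: 25.4
ee_pos: [491.7, -322.2, 44.5]
ee_rot: [-180.0, 0.0, 179.9]
force: [-0.6, 0.8, 2.7]
gripper_width: 33.4
gripper_force: 20.0
time_s: 25.6
ee_pos: [492.1, -322.4, 44.4]
ee_rot: [-179.9, 0.1, 179.9]
force: [-1.9, 1.8, 10.0]
gripper_width: 33.3
gripper_force: 20.1
```

```bash
python3 -m jog '{"jaw":[45,60,66,66,66,66,66,66,66],"slide":[[0,0,0],[0,0,0],[0,0,0],[0,0,0],[0,0,-0.5],[0,0,-0.9],[0,0,-0.9],[0,0,-0.9],[0,0,-0.3]],"spin":[0,0,0,0,0,0,0,0,0]}'
python3 -m jog '{"jaw":[50,50,50,50,50,50,50,50,50,50],"slide":[[0,0.5,0],[0,1,0],[0,1,0],[0,1,0],[0,1,0],[0,1,0],[0,1,0],[0,1,0],[0,1,0],[0,0.5,0]],"spin":[0,0,0,0,0,0,0,0,0,0]}'
python3 - <<'E'
from h import *
tell()
a=env.grab_frame("top"); g=cv2.cvtColor(a,cv2.COLOR_RGB2GRAY)
print(g[232:258,182:212:5])
o=np.zeros((600,800,3),np.uint8)
o[:,:400]=cv2.resize(a[165:285,155:235,::-1],(400,600),interpolation=2)
o[:320,400:]=cv2.resize(a[200:280,340:440,::-1],(400,320),interpolation=2);cv2.imwrite("pics/e1.png",o)
E
```

```text
time_s: 26.5
ee_pos: [492.9, -323.0, 150.2]
ee_rot: [-179.8, 0.2, 179.9]
force: [1.0, -0.6, -1.0]
gripper_width: 66.3
gripper_force: 0.0
time_s: 27.5
ee_pos: [490.1, -49.3, 145.8]
ee_rot: [179.9, -0.2, -180.0]
force: [-0.1, -0.9, 0.6]
gripper_width: 49.6
gripper_force: 0.0
t 27.5 tcp [490.1 -49.3 145.8] rot [ 179.9   -0.2 -180. ] F [-0.1 -0.9  0.6] w 49.6 gf 0.0
[[143 142 142 142 142 138]
 [144 144 145 144 146 136]
 [145 148 147 149 144 138]
 [134 137 137 137 129 129]
 [ 67  64  62  63  62  65]
 [ 69  52  51  52  53  53]
 [ 91  85  85  84  74  73]
 [106 132 131 134 121 120]
 [114 144 146 149 151 149]
 [120 141 145 148 150 149]
 [129 140 141 148 148 147]
 [138 137 141 147 148 147]
 [148 138 143 146 149 146]
 [144 139 142 145 145 144]
 [149 151 150 152 152 152]
 [195 196 198 198 198 196]
 [229 231 233 232 232 231]
 [179 181 182 184 184 184]
 [120 114 115 114 116 115]
 [144 126 123 123 122 123]
 [147 144 145 147 143 143]
 [148 144 144 146 145 144]
 [147 145 145 143 142 142]
 [148 145 144 141 142 143]
 [146 143 143 139 142 143]
 [147 143 142 137 144 144]]
```

View pics/e1.png

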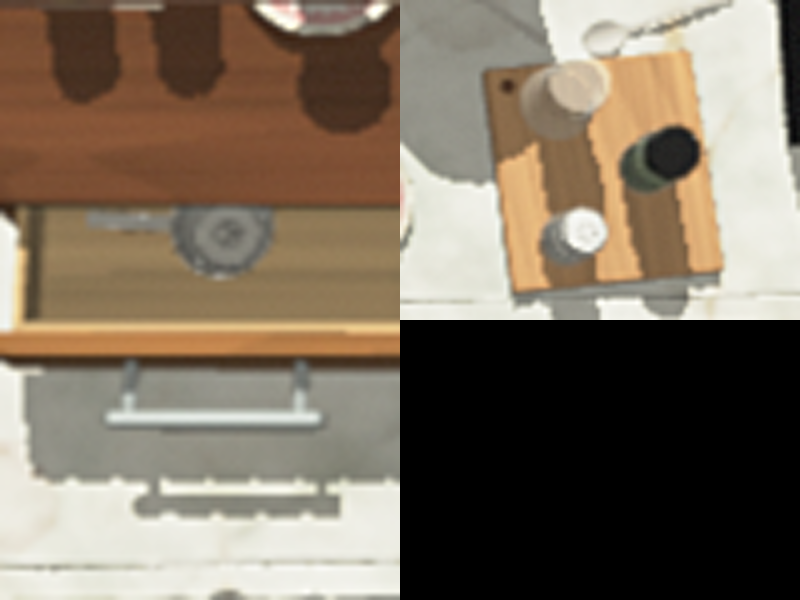

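Glass (565,85), jar (670,155) and shaker (582,232) all stand upright on the board. The bar is at row 248 and its middle at column ~197.6.

```bash
python3 - <<'E'
from h import *
print(np.round(pt("top",197.6,248,54),1), np.round(pt("top",197.6,236.8,60),1))
E
python3 -m jog '{"jaw":[30,30,30,30,30,30,30,30,30,30],"slide":[[0,0.8,0],[0,1,0],[0,1,0],[0,1,0],[0,1,0],[0,1,0],[0,1,0],[-0.3,1,0],[-0.4,1,0],[-0.6,0.7,0]],"spin":[0,0,0,0,0,0,0,0,0,0]}'
python3 -m jog '{"jaw":[30,30,30,30,30,30,30,30,30,30],"slide":[[0,0,0],[0,0,0],[0,0,0],[0,0,0],[0,0,0],[0,0,0],[0,0,0],[0,0,0],[0,0,0],[0,0,0]],"spin":[1,1,1,1,1,1,1,1,1,1]}'
python3 -m jog '{"jaw":[30,30,30],"slide":[[0,0,0],[0,0,0],[0,0,0]],"spin":[1,0.25,0]}'
```

```text
[529.4 233.2  54. ] [562.3 232.8  60. ]
time_s: 28.55
ee_pos: [531.1, 233.8, 146.6]
ee_rot: [-180.0, -0.1, 180.0]
force: [0.3, -0.2, -0.1]
gripper_width: 30.1
gripper_force: 0.0
time_s: 29.55
ee_pos: [531.3, 231.8, 146.4]
ee_rot: [-179.9, 0.1, 99.5]
force: [-0.2, -0.0, -0.8]
gripper_width: 30.0
gripper_force: 0.0
time_s: 29.85
ee_pos: [531.3, 231.9, 146.6]
ee_rot: [-179.9, 0.1, 89.9]
force: [-0.7, -0.6, 0.4]
gripper_width: 30.0
gripper_force: 0.0
```

```bash
python3 -m jog '{"jaw":[30,30,30,30,30,30,30,30,30],"slide":[[0,-0.03,0.7],[0,0,0.7],[0,0,0.4],[0,0,0.4],[0,0,0.4],[0,0,0.4],[0,0,0.3],[0,0,0.1],[0,0,0]],"spin":[0,0,0,0,0,0,0,0,0]}'
```

```text
time_s: 30.75
ee_pos: [530.5, 232.8, 45.2]
ee_rot: [-180.0, 0.0, 89.9]
force: [0.2, 0.4, 0.2]
gripper_width: 29.8
gripper_force: 0.0
```

```bash
python3 -m jog '{"jaw":[30,30,20,10,5,5,5],"slide":[[0,0,0.2],[0,0,0],[0,0,0],[0,0,0],[0,0,0],[0,0,0],[0,0,0]],"spin":[0,0,0,0,0,0,0]}' 15
python3 -m jog '{"jaw":[5,5,5,5,5,5,5,5,5],"slide":[[0,-0.2,0],[0,-0.4,0],[0,-0.4,0],[0,-0.5,0],[0,-0.5,0],[0,-0.4,0],[0,-0.3,0],[0,-0.1,0],[0,0,0]],"spin":[0,0,0,0,0,0,0,0,0]}'
```

```text
time_s: 31.45
ee_pos: [530.7, 232.9, 39.7]
ee_rot: [180.0, -0.0, 89.9]
force: [0.3, -0.4, 0.6]
gripper_width: 4.7
gripper_force: 0.0
time_s: 32.35
ee_pos: [446.4, 233.1, 39.7]
ee_rot: [180.0, -0.0, 89.9]
force: [-0.0, 0.2, 0.5]
gripper_width: 5.0
gripper_force: 0.0
```

The fingers shut to 5 mm without gripping the bar, so I'm looking.

```bash
python3 - <<'E'
from h import *
tell(); a=env.grab_frame("top");b=env.grab_frame("side")
o=np.zeros((600,800,3),np.uint8)
o[:,:400]=cv2.resize(b[170:320,270:370,::-1],(400,600),interpolation=2)
o[:480,400:]=cv2.resize(a[165:285,150:250,::-1],(400,480),interpolation=2);cv2.imwrite("pics/e2.png",o)
for p in[(446.4,233,40),(446.4,249,40),(446.4,233,60)]: print((np.array(proj("side",p))-[270,170])*4)
E
```

```text
t 32.35 tcp [446.4 233.1  39.7] rot [180.   -0.   89.9] F [-0.   0.2  0.5] w 5.0 gf 0.0
[320.00628329 402.15533965]
[327.45393187 417.32645121]
[323.25995583 371.38626697]
```

View pics/e2.png

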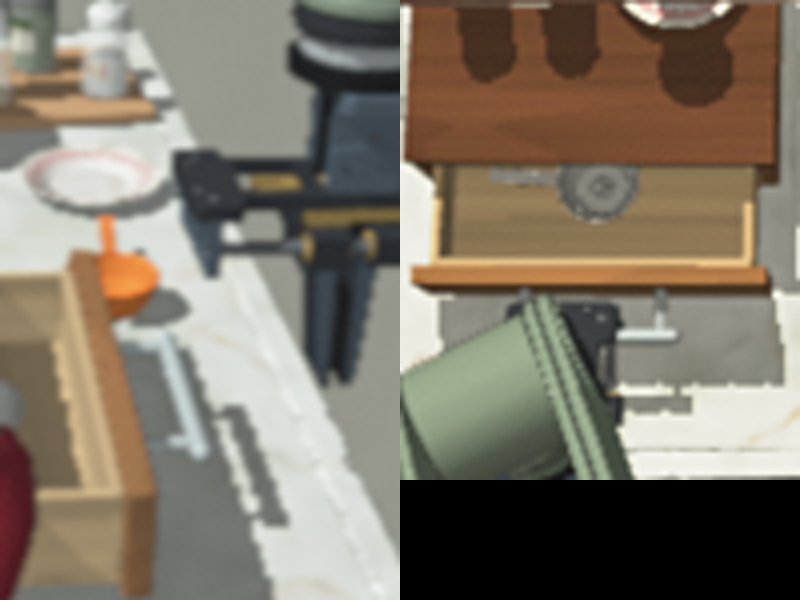

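The side half shows the tips at about (333,385), above and right of the untouched bar at (165,340)–(205,455). I'll triangulate the bar ends and the fingertips from both views.

```bash
python3 - <<'E'
from h import *
def tri(a,b):
    (c1,d1),(c2,d2)=ray("side",*a),ray("top",*b);d1/=np.linalg.norm(d1);d2/=np.linalg.norm(d2)
    s=np.linalg.lstsq(np.c_[d1,-d2],c2-c1,rcond=None)[0];p,q=c1+s[0]*d1,c2+s[1]*d2;return np.round((p+q)/2,1),round(np.linalg.norm(p-q),1)
S=lambda x,y:(270+(x+.5)/4-.5,170+(y+.5)/4-.5)
print("bar +y end",tri(S(203,453),(176.9,247.8)),"bar -y end",tri(S(160,338),(218.7,247.8)))
P=lambda p:((np.array(proj("side",p))-[270,170])*4).round()
print("bar ends pred",P((529,293,52)),P((529,173,52)))
print("saucer",P((522,-152,12)), "drawer front corner top +y", P((565,360,80)),P((585,360,80)))
print("shaker cap top",P((492,-322,94)),"board near corner",P((445,-278,14)))
E
```

```text
bar +y end (array([529.5, 295.8,  52.2]), np.float64(3.8)) bar -y end (array([528.8, 170.9,  50.5]), np.float64(1.3))
bar ends pred [198. 448.] [158. 336.]
saucer [ 90. 172.] drawer front corner top +y [155. 478.] [114. 480.]
shaker cap top [101.  -1.] board near corner [161. 107.]
```

```bash
python3 - <<'E'
from h import *
def aty(u,v,y): c,d=ray("side",u,v); return np.round(c+d*(y-c[1])/d[1],1)
S=lambda x,y:(270+(x+.5)/4-.5-1.3,170+(y+.5)/4-.5-1.4)
print("two tips",aty(*S(318,383),249),aty(*S(344,383),249))
print("body underside/finger root",aty(*S(340,265),249), "body left low corner",aty(*S(210,275),249))
# d2 check: finger tip bottom centre at yaw180, w49: outer face y=321+25+13
D=lambda x,y:(320+(x+.5)/4.6-.5-1.3,200+(y+.5)/4.6-.5-1.4)
print("d2 tip",aty(*D(145,448),355))
E
```

```text
two tips [458. 249.  67.] [443.4 249.   66.4]
body underside/finger root [452.6 249.  139.3] body left low corner [522.6 249.  135.5]
d2 tip [480.7 355.   58.5]
```

The visible fingertips sit about 27 mm higher than the reported TCP z. That also explains the narrow shaker width, which was the cap. I'll apply that offset from here and take the bar at reported z ≈ 14.

```bash
python3 -m jog '{"jaw":[20,30,30,30,30,30,30,30,30,30],"slide":[[0,0,-0.6],[0,0,-0.6],[0,0.6,0],[0,0.9,0],[0,0.9,0],[0,0.33,0],[0,0,0.5],[0,0,0.5],[0,0,0.4],[0,0,0]],"spin":[0,0,0,0,0,0,0,0,0,0]}'
python3 -m jog '{"jaw":[30,30,30,30,30,30],"slide":[[0,0,0.2],[0,0,0.2],[0,0,0.2],[0,0,0.1],[0,0,0],[0,0,0]],"spin":[0,0,0,0,0,0]}'
```

```text
time_s: 33.45
ee_pos: [526.8, 232.2, 31.7]
ee_rot: [-179.8, 0.1, 89.9]
force: [-0.1, 0.3, 0.2]
gripper_width: 30.0
gripper_force: 0.0
time_s: 34.05
ee_pos: [528.6, 232.9, 12.7]
ee_rot: [180.0, -0.0, 89.9]
force: [-0.1, 0.1, 1.2]
gripper_width: 29.5
gripper_force: 0.0
```

```bash
python3 -m jog '{"jaw":[20,14,10,5,5,5],"slide":[[0,0,0],[0,0,0],[0,0,0],[0,0,0],[0,0,0],[0,0,0]],"spin":[0,0,0,0,0,0]}' 15
```

```text
time_s: 34.65
ee_pos: [528.5, 232.9, 12.7]
ee_rot: [-180.0, -0.0, 89.9]
force: [-0.2, -0.1, 1.3]
gripper_width: 10.5
gripper_force: 15.0
```

Gripped at 10.5 mm, which matches the bar. Pulling about 84 mm.

```bash
python3 -m jog '{"jaw":[5,5,5,5,5,5,5,5,5,5],"slide":[[0,-0.2,0],[0,-0.4,0],[0,-0.4,0],[0,-0.4,0],[0,-0.4,0],[0,-0.4,0],[0,-0.3,0],[0,-0.2,0],[0,-0.1,0],[0,0,0]],"spin":[0,0,0,0,0,0,0,0,0,0]}'
python3 -m jog '{"jaw":[15,30,30,30,30,30,30,30],"slide":[[0,0,0],[0,0,0],[0,0,0],[0,0,-0.5],[0,0,-0.8],[0,0,-0.8],[0,0,-0.8],[0,0,0]],"spin":[0,0,0,0,0,0,0,0]}'
```

```text
time_s: 35.65
ee_pos: [443.1, 234.5, 12.7]
ee_rot: [-180.0, -0.1, 89.9]
force: [-0.5, 7.7, 0.4]
gripper_width: 10.5
gripper_force: 15.0
time_s: 36.45
ee_pos: [446.3, 233.6, 102.4]
ee_rot: [179.7, -0.1, 89.9]
force: [0.6, 0.9, -0.3]
gripper_width: 30.1
gripper_force: 0.0
```

```bash
python3 -m jog '{"jaw":[30,30,30,30,30,30,30,30,30,30],"slide":[[-0.6,0,0],[-1,0,0],[-1,0,0],[-1,0,0],[-1,0,0],[-1,0,0],[-1,0,0],[0,0,0],[0,0,0],[0,0,0]],"spin":[0,0,0,0,0,0,0,-1,-1,-1]}'
python3 - <<'E'
from h import *
tell(); a=env.grab_frame("top");b=env.grab_frame("side")
o=np.zeros((600,800,3),np.uint8)
o[:500,:500]=cv2.resize(a[180:280,150:250,::-1],(500,500),interpolation=2)
o[:600,500:]=cv2.resize(b[220:320,250:300,::-1],(300,600),interpolation=2);cv2.imwrite("pics/f1.png",o)
E
```

```text
time_s: 37.45
ee_pos: [443.0, 34.3, 98.4]
ee_rot: [-179.9, -0.0, 114.2]
force: [0.1, 0.4, 0.5]
gripper_width: 29.8
gripper_force: 0.0
t 37.45 tcp [443.   34.3  98.4] rot [-179.9   -0.   114.2] F [0.1 0.4 0.5] w 29.8 gf 0.0
```

View pics/f1.png

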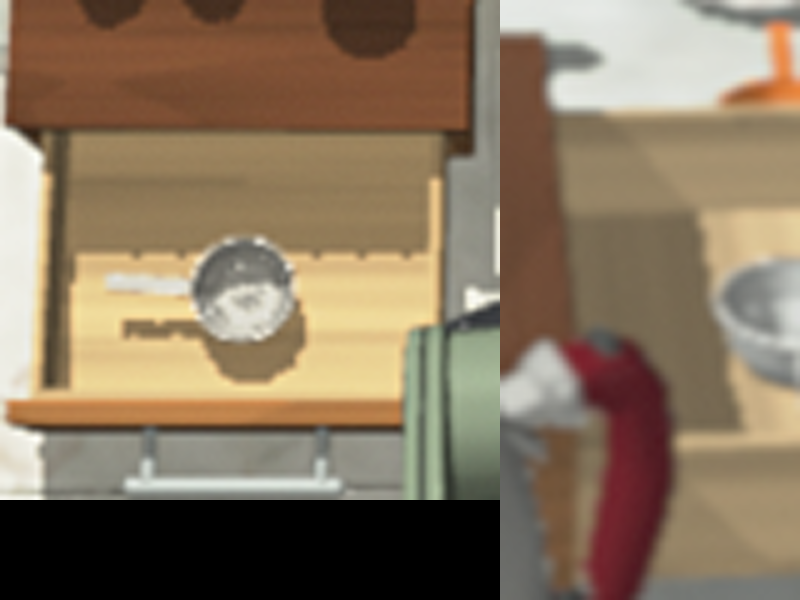

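The drawer is open. The strainer's bowl is at (243,290) and its handle points to +y with its end at (107,281), so I need a grip across x, close to yaw 90.

```bash
python3 - <<'E'
from h import *
a=env.grab_frame("top")
T=lambda x,y:(150+(x+.5)/5-.5,180+(y+.5)/5-.5)
e=pt("top",*T(107,281),51);r=pt("top",*T(185,286),51);b=pt("top",*T(243,289),47);m=pt("top",*T(150,284),51)
print(np.round([e,m,r,b],1)); d=e-r;print("handle yaw",np.degrees(np.arctan2(d[1],d[0])), "e-b",np.degrees(np.arctan2(e[1]-b[1],e[0]-b[0])),np.linalg.norm((e-b)[:2]))
# saucer: red rim mask
h=cv2.cvtColor(a,cv2.COLOR_RGB2HSV);s=cv2.inRange(h,(0,35,120),(12,160,255))|cv2.inRange(h,(168,35,120),(180,160,255));s[:,:300]=0;s[:,352:]=0;s[:228]=0;s[272:]=0
p=np.argwhere(s)[:,::-1].astype(np.float32);c=cv2.fitEllipse(cv2.convexHull(p));print(c,np.round(pt("top",*c[0],12),1))
E
```

```text
[[568.  314.1  51. ]
 [565.8 288.2  51. ]
 [564.2 267.2  51. ]
 [562.4 233.1  47. ]]
handle yaw 85.34194410640983 e-b 86.02528666777935 81.20321373081435
((325.01654052734375, 248.8609161376953), (30.271995544433594, 30.970977783203125), 130.0577850341797) [ 525.5 -151.    12. ]
```

```bash
python3 -m jog '{"jaw":[30,30,30,30],"slide":[[0,0,0],[0,0,0],[0,0,0],[0,0,0]],"spin":[1,1,1,0.5]}'
python3 -m jog '{"jaw":[30,30,30,30,30,30,30,30,30,30],"slide":[[0.8,0,0],[1,0.3,0],[1,0.5,0],[1,0.5,0],[1,0.5,0],[1,0.5,0],[1,0.5,0],[1,0.5,0],[0.96,0.2,0],[0,0,0]],"spin":[0,0,0,0,0,0,0,0,0,0]}'
python3 -m jog '{"jaw":[26,26],"slide":[[0,0,0],[0,0,0]],"spin":[0,0]}'
```

```text
time_s: 38.0
ee_pos: [443.7, 35.0, 99.0]
ee_rot: [-179.9, 0.0, 85.5]
force: [0.9, -0.4, -0.3]
gripper_width: 30.0
gripper_force: 0.0
time_s: 39.0
ee_pos: [568.3, 292.8, 98.4]
ee_rot: [180.0, -0.1, 85.9]
force: [0.0, -0.4, -0.0]
gripper_width: 30.2
gripper_force: 0.0
time_s: 39.2
ee_pos: [566.9, 288.6, 99.1]
ee_rot: [-179.9, 0.1, 85.8]
force: [0.4, -0.2, -0.7]
gripper_width: 26.3
gripper_force: 0.0
```

```bash
python3 -m jog '{"jaw":[26,26,26,26,26,26,26,26],"slide":[[0,0,0.6],[0,0,0.7],[0,0,0.6],[0,0,0.4],[0,0,0.3],[0,0,0.3],[0,0,0.15],[0,0,0]],"spin":[0,0,0,0,0,0,0,0]}'
python3 -m jog '{"jaw":[18,12,8,4,4,4],"slide":[[0,0,0],[0,0,0],[0,0,0],[0,0,0],[0,0,0],[0,0,0]],"spin":[0,0,0,0,0,0]}' 20
```

```text
time_s: 40.0
ee_pos: [567.5, 289.5, 7.7]
ee_rot: [-180.0, 0.0, 85.9]
force: [-1.3, 0.5, 0.2]
gripper_width: 26.0
gripper_force: 0.0
time_s: 40.6
ee_pos: [568.0, 289.9, 8.4]
ee_rot: [179.9, -0.0, 85.9]
force: [0.0, 1.4, 2.0]
gripper_width: 9.4
gripper_force: 20.0
```

```bash
python3 -m jog '{"jaw":[4,4,4,4,4,4,4],"slide":[[0,0,-0.2],[0,0,-0.4],[0,0,-0.6],[0,0,-0.8],[0,0,-0.7],[0,0,-0.3],[0,0,0]],"spin":[0,0,0,0,0,0,0]}' 30
python3 -m jog '{"jaw":[4,4,4,4,4,4,4,4,4,4],"slide":[[-0.4,0,0],[-0.8,-0.1,0],[-0.9,-0.1,0],[-0.9,-0.14,0],[-0.9,0,0],[-0.9,0,0],[-0.9,0,0],[-0.9,0,0],[-0.9,0,0],[-0.9,0,0]],"spin":[0,0,0,0,0,0,0,0,0,0]}'
python3 -m jog '{"jaw":[4,4,4,4,4,4,4,4],"slide":[[-0.9,0,0],[-0.9,0,0],[-0.9,0,0],[-0.8,0,0],[-0.6,0,0],[-0.3,0,0],[0,0,0],[0,0,0]],"spin":[0,0,0,0,0,0,0,0]}'
```

```text
time_s: 41.3
ee_pos: [568.6, 290.0, 100.0]
ee_rot: [179.8, -0.1, 85.9]
force: [-0.0, -0.9, -0.8]
gripper_width: 8.9
gripper_force: 30.0
time_s: 42.3
ee_pos: [537.7, 37.1, 96.6]
ee_rot: [-179.8, 0.0, 85.9]
force: [0.2, 0.5, -0.6]
gripper_width: 9.1
gripper_force: 30.0
time_s: 43.1
ee_pos: [529.5, -92.3, 97.5]
ee_rot: [-179.9, -0.0, 85.9]
force: [0.7, 0.8, -0.5]
gripper_width: 8.8
gripper_force: 30.0
```

```bash
python3 - <<'E'
from h import *
tell(); a=env.grab_frame("top");b=env.grab_frame("side")
o=np.zeros((500,800,3),np.uint8)
o[:,:400]=cv2.resize(a[190:290,270:350,::-1],(400,500),interpolation=2)
o[:,400:]=cv2.resize(b[170:245,260:320,::-1],(400,500),interpolation=2);cv2.imwrite("pics/g1.png",o)
E
```

```text
t 43.1 tcp [529.5 -92.3  97.5] rot [-179.9   -0.    85.9] F [ 0.7  0.8 -0.5] w 8.8 gf 30.0
```

View pics/g1.png

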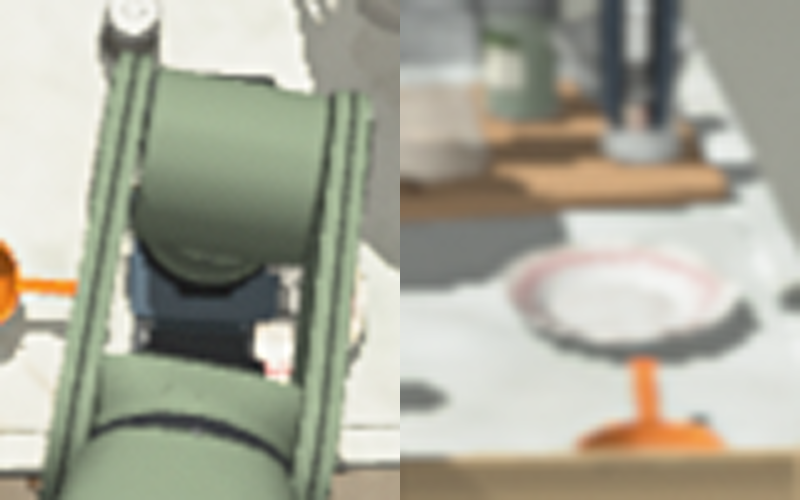

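The side half shows the strainer held level at (640,140), with the saucer below at (622,300). Going down.

```bash
python3 -m jog '{"jaw":[4,4,4,4,4,4,4,4,4,4],"slide":[[-0.08,0.02,0.5],[0,0,0.7],[0,0,0.7],[0,0,0.5],[0,0,0.3],[0,0,0.3],[0,0,0.2],[0,0,0.1],[0,0,0.1],[0,0,0]],"spin":[0,0,0,0,0,0,0,0,0,0]}'
```

```text
time_s: 44.2
ee_pos: [530.5, -95.1, -4.0]
ee_rot: [180.0, -0.0, 85.9]
force: [-0.2, 0.8, 0.2]
gripper_width: 8.9
gripper_force: 30.0
```

```bash
python3 -m jog '{"jaw":[4,4,4],"slide":[[0,0,0.08],[0,0,0.05],[0,0,0]],"spin":[0,0,0]}'
python3 -m jog '{"jaw":[4,4],"slide":[[0,0,0.04],[0,0,0]],"spin":[0,0]}'
```

```text
time_s: 44.5
ee_pos: [530.4, -95.1, -7.9]
ee_rot: [-180.0, -0.0, 85.9]
force: [0.7, 0.1, -1.3]
gripper_width: 8.8
gripper_force: 30.0
time_s: 44.7
ee_pos: [530.7, -95.0, -8.6]
ee_rot: [180.0, -0.0, 85.9]
force: [-0.9, 0.8, 4.3]
gripper_width: 8.7
gripper_force: 31.6
```

```bash
python3 -m jog '{"jaw":[12,18,24,24,24,24,24,24,24,24],"slide":[[0,0,0],[0,0,0],[0,0,0],[0,0,0],[0,0,-0.4],[0,0,-0.8],[0,0,-0.8],[0,0,-0.8],[0,0,-0.7],[0,0,0]],"spin":[0,0,0,0,0,0,0,0,0,-0.5]}' 15
python3 -m jog '{"jaw":[30,30,30,30,30,30,30,30,30,30],"slide":[[0.6,-0.3,0],[1,-0.5,0],[1,-0.5,0],[1,-0.5,0],[1,-0.5,0],[1,-0.5,0],[1,-0.1,0],[1,0,0],[1,0,0],[1,0,0]],"spin":[0,0,0,0,0,0,0,0,0,0]}'
python3 - <<'E'
from h import *
tell(); a=env.grab_frame("top");b=env.grab_frame("side")
o=np.zeros((600,800,3),np.uint8)
o[:,:400]=cv2.resize(a[195:285,290:350,::-1],(400,600),interpolation=2)
o[:500,400:]=cv2.resize(b[170:245,260:320,::-1],(400,500),interpolation=2);cv2.imwrite("pics/g2.png",o)
E
```

```text
time_s: 45.7
ee_pos: [532.7, -95.5, 99.7]
ee_rot: [179.6, 0.1, 90.0]
force: [0.0, -0.2, -0.1]
gripper_width: 24.0
gripper_force: 0.0
time_s: 46.7
ee_pos: [443.7, 194.3, 96.6]
ee_rot: [180.0, -0.0, 89.9]
force: [0.5, 1.0, -0.6]
gripper_width: 30.1
gripper_force: 0.0
t 46.7 tcp [443.7 194.3  96.6] rot [180.   -0.   89.9] F [ 0.5  1.  -0.6] w 30.1 gf 0.0
```

View pics/g2.png

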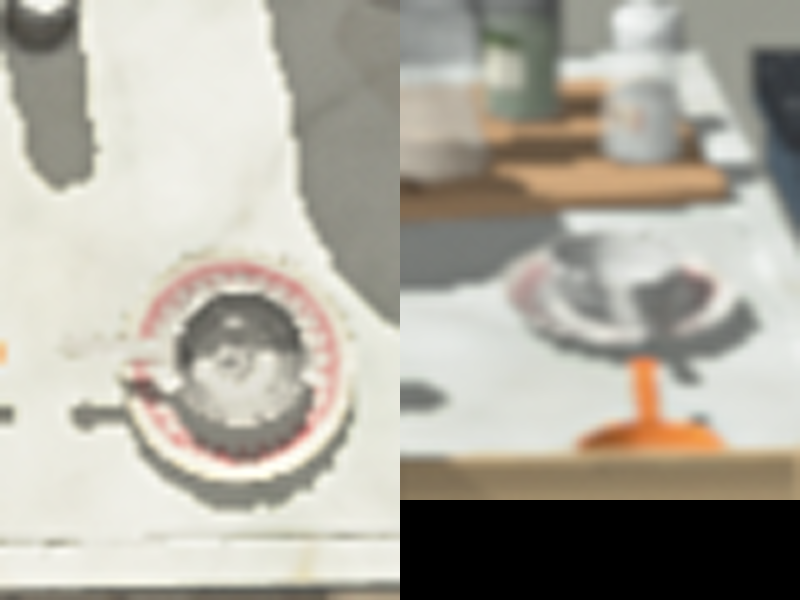

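The strainer sits level with its bowl at (242,358) inside the saucer centred at (240,362). Next I grip the bar again and push the drawer shut.

```bash
python3 -m jog '{"jaw":[30,30,30,30,30,30,30,30,30,30],"slide":[[0.8,0,0],[0.48,0,0],[0,0,0.5],[0,0,0.7],[0,0,0.5],[0,0,0.4],[0,0,0.4],[0,0,0.2],[0,0,0.1],[0,0,0]],"spin":[0,0,0,0,0,0,0,0,0,0]}'
python3 -m jog '{"jaw":[20,14,10,5,5,5],"slide":[[0,0,0],[0,0,0],[0,0,0],[0,0,0],[0,0,0],[0,0,0]],"spin":[0,0,0,0,0,0]}' 15
```

```text
time_s: 47.8
ee_pos: [444.1, 231.4, 11.9]
ee_rot: [-180.0, 0.0, 89.9]
force: [1.1, 0.1, 0.5]
gripper_width: 29.8
gripper_force: 0.0
time_s: 48.4
ee_pos: [444.2, 231.6, 12.3]
ee_rot: [180.0, -0.0, 89.9]
force: [-0.7, 0.4, 4.8]
gripper_width: 10.8
gripper_force: 15.0
```

```bash
python3 -m jog '{"jaw":[5,5,5,5,5,5,5,5,5,5],"slide":[[-0.01,0.3,0],[-0.01,0.5,0],[-0.01,0.6,0],[-0.01,0.7,0],[-0.01,0.7,0],[-0.01,0.7,0],[-0.01,0.6,0],[-0.01,0.4,0],[-0.01,0.3,0],[0,0,0]],"spin":[0,0,0,0,0,0,0,0,0,0]}'
python3 -m jog '{"jaw":[5,5,5,5],"slide":[[0,0.15,0],[0,0.15,0],[0,0.1,0],[0,0,0]],"spin":[0,0,0,0]}'
```

```text
time_s: 49.4
ee_pos: [590.2, 228.8, 12.3]
ee_rot: [179.8, -0.1, 89.9]
force: [0.4, 1.3, 4.6]
gripper_width: 10.5
gripper_force: 15.0
time_s: 49.8
ee_pos: [600.2, 228.6, 12.4]
ee_rot: [180.0, -0.0, 89.9]
force: [0.5, 0.3, 4.8]
gripper_width: 10.5
gripper_force: 15.0
```

```bash
python3 -m jog '{"jaw":[5,5,5],"slide":[[0,0.06,0],[0,0.05,0],[0,0,0]],"spin":[0,0,0]}'
python3 -m jog '{"jaw":[5,5,5],"slide":[[0,0.06,0],[0,0.05,0],[0,0,0]],"spin":[0,0,0]}'
```

```text
time_s: 50.1
ee_pos: [602.7, 228.6, 12.3]
ee_rot: [-180.0, -0.0, 89.9]
force: [-0.6, 1.0, 7.0]
gripper_width: 10.4
gripper_force: 15.0
time_s: 50.4
ee_pos: [602.5, 228.5, 12.2]
ee_rot: [-179.6, 0.0, 89.9]
force: [-7.9, 1.4, 11.3]
gripper_width: 10.7
gripper_force: 15.0
```

The drawer hit its stop at −7.9 N. I'll release, lift, go to the shaker over the board and turn back to yaw 180.

```bash
python3 -m jog '{"jaw":[15,25,30,30,30,30,30,30,30,30],"slide":[[0,-0.1,0],[0,0,0],[0,0,0],[0,0,-0.4],[0,0,-0.8],[0,0,-0.8],[0,0,-0.8],[0,0,-0.8],[0,-0.3,-0.4],[-0.5,-0.6,0]],"spin":[0,0,0,0,0,0,0,0,0,0]}'
python3 -m jog '{"jaw":[66,66,66,66,66,66,66,66,66,66],"slide":[[-1,-0.7,0],[-1,-0.7,0],[-1,-0.7,0],[-1,-0.5,0],[-1,-0.1,0],[-1,0,0],[-1,0,0],[-1,0,0],[-1,0,0],[-1,0,0]],"spin":[0,0,0,0,0,0,0,0,0,0]}'
python3 -m jog '{"jaw":[66,66,66,66,66,66,66,66,66,66],"slide":[[-1,0,0],[-1,0,0],[-1,0,0],[-1,0,0],[-1,0,0],[-1,0,0],[-0.9,0,0],[-0.5,0,0],[0,0,0],[0,0,0]],"spin":[0,0,0,0,0,0,0,0,-1,-1]}'
python3 -m jog '{"jaw":[66,66,66,66,66,66,66,66,66,66],"slide":[[0,0,0],[0,0,0],[0,0,0],[0,0,0],[0,0,0],[0,0,0],[0,0,0],[0,0,0],[0,0,0],[0,0,0]],"spin":[-1,-1,-1,-1,-1,-1,-1,-1,-1,-0.25]}'
python3 - <<'E'
from h import *
tell()
E
```

```text
time_s: 51.4
ee_pos: [578.2, 215.0, 134.3]
ee_rot: [179.7, -0.1, 90.0]
force: [-0.4, -0.2, 0.4]
gripper_width: 29.9
gripper_force: 0.0
time_s: 52.4
ee_pos: [494.1, -87.3, 131.9]
ee_rot: [-180.0, -0.0, 89.9]
force: [0.6, 1.2, -0.1]
gripper_width: 66.0
gripper_force: 0.0
time_s: 53.4
ee_pos: [494.1, -308.1, 131.6]
ee_rot: [-180.0, -0.1, 106.2]
force: [0.4, -0.0, -0.9]
gripper_width: 66.3
gripper_force: 0.0
time_s: 54.4
ee_pos: [494.4, -307.4, 131.8]
ee_rot: [179.9, -0.0, -179.9]
force: [-0.7, 0.2, 0.3]
gripper_width: 65.8
gripper_force: 0.0
t 54.4 tcp [ 494.4 -307.4  131.8] rot [ 179.9   -0.  -179.9] F [-0.7  0.2  0.3] w 65.8 gf 0.0
```

```bash
python3 -m jog '{"jaw":[66,66,66,66,66,66,66,66],"slide":[[0.08,-0.5,0],[0,0,0.5],[0,0,0.7],[0,0,0.7],[0,0,0.6],[0,0,0.35],[0,0,0],[0,0,0]],"spin":[0,0,0,0,0,0,0,0]}'
python3 -m jog '{"jaw":[56,46,42,38,34,30,30,30],"slide":[[0,0,0],[0,0,0],[0,0,0],[0,0,0],[0,0,0],[0,0,0],[0,0,0],[0,0,0]],"spin":[0,0,0,0,0,0,0,0]}' 18
```

```text
time_s: 55.2
ee_pos: [492.6, -323.8, 46.9]
ee_rot: [-180.0, 0.0, 179.9]
force: [0.1, -0.3, -0.1]
gripper_width: 66.4
gripper_force: 0.0
time_s: 56.0
ee_pos: [492.4, -323.2, 46.6]
ee_rot: [180.0, 0.0, 179.9]
force: [0.6, 0.7, 1.8]
gripper_width: 33.4
gripper_force: 17.9
```

```bash
python3 -m jog '{"jaw":[20,20,20,20,20,20,20],"slide":[[0,0,-0.3],[0,0,-0.5],[0,0,-0.9],[0,0,-0.9],[0,0,-0.6],[0,0,-0.2],[0,0,0]],"spin":[0,0,0,0,0,0,0]}' 20
python3 -m jog '{"jaw":[20,20,20,20,20,20,20,20,20,20],"slide":[[0.1,0.5,0],[0.1,0.9,0],[0.09,1,0],[0,1,0],[0,1,0],[0,1,0],[0,1,0],[0,1,0],[0,1,0],[0,1,0]],"spin":[0,0,0,0,0,0,0,0,0,0]}'
python3 -m jog '{"jaw":[20,20,20,20,20,20,20,20,20],"slide":[[0,1,0],[0,1,0],[0,1,0],[0,1,0],[0,1,0],[0,0.8,0],[0,0.34,0],[0,0,0],[0,0,0]],"spin":[0,0,0,0,0,0,0,0,0]}'
python3 -m jog '{"jaw":[20,20,20,20,20,20,20,20],"slide":[[0,0,0.6],[0,0,0.8],[0,0,0.8],[0,0,0.6],[0,0,0.3],[0,0,0.1],[0,0,0],[0,0,0]],"spin":[0,0,0,0,0,0,0,0]}'
```

```text
time_s: 56.7
ee_pos: [492.5, -323.7, 149.1]
ee_rot: [-179.9, 0.1, 179.9]
force: [-0.1, 0.6, -2.5]
gripper_width: 33.7
gripper_force: 19.9
time_s: 57.7
ee_pos: [482.1, -39.3, 147.0]
ee_rot: [180.0, -0.2, 179.9]
force: [0.1, 0.6, -1.8]
gripper_width: 32.9
gripper_force: 19.9
time_s: 58.6
ee_pos: [483.6, 142.2, 147.9]
ee_rot: [-179.9, -0.1, 179.9]
force: [0.0, -1.5, -1.2]
gripper_width: 33.4
gripper_force: 19.9
time_s: 59.4
ee_pos: [485.2, 142.8, 53.3]
ee_rot: [180.0, 0.1, 179.9]
force: [-0.1, -0.2, -0.9]
gripper_width: 33.7
gripper_force: 19.9
```

```bash
python3 -m jog '{"jaw":[20,20,20,20,20,20],"slide":[[0.03,0,0.3],[0,0,0.2],[0,0,0.1],[0,0,0.07],[0,0,0],[0,0,0]],"spin":[0,0,0,0,0,0]}'
python3 -m jog '{"jaw":[20,20],"slide":[[0,0,0.06],[0,0,0]],"spin":[0,0]}'
```

```text
time_s: 60.0
ee_pos: [483.6, 142.9, 32.5]
ee_rot: [180.0, 0.0, 179.9]
force: [-0.7, 0.0, 1.5]
gripper_width: 33.4
gripper_force: 19.9
time_s: 60.2
ee_pos: [484.2, 143.1, 32.4]
ee_rot: [180.0, 0.1, 179.9]
force: [-3.2, -1.7, 12.7]
gripper_width: 33.1
gripper_force: 20.0
```

```bash
python3 -m jog '{"jaw":[45,60,66,66,66,66,66,66,66,66],"slide":[[0,0,-0.04],[0,0,0],[0,0,0],[0,0,0],[0,0,-0.5],[0,0,-0.9],[0,0,-0.9],[0,0,-0.9],[0,0,-0.6],[0,0,0]],"spin":[0,0,0,0,0,0,0,0,0,0]}'
python3 -m jog '{"jaw":[66,66,66,66,66,66,66,66,66,66],"slide":[[0,-0.5,0],[0,-1,0],[0,-1,0],[0,-1,0],[0,-1,0],[0,-1,0],[0,-1,0],[-0.3,-1,0],[-0.3,-1,0],[-0.3,-1,0]],"spin":[0,0,0,0,0,0,0,0,0,0]}'
python3 -m jog '{"jaw":[66,66,66,66,66,66,66,66,66,66],"slide":[[-0.3,-1,0],[-0.3,-1,0],[-0.3,-1,0],[-0.2,-1,0],[0,-1,0],[0,-1,0],[0,-1,0],[0,-0.9,0],[0,-0.3,0],[0,0,0]],"spin":[0,0,0,0,0,0,0,0,0,0]}'
python3 -m jog '{"jaw":[66,66],"slide":[[0,0,0],[0,0,0]],"spin":[0,0]}'
```

```text
time_s: 61.2
ee_pos: [485.3, 143.4, 148.0]
ee_rot: [179.9, 0.3, 179.9]
force: [0.7, -0.5, 0.3]
gripper_width: 66.1
gripper_force: 0.0
time_s: 62.2
ee_pos: [508.5, -144.1, 143.8]
ee_rot: [180.0, -0.2, 179.9]
force: [0.9, 0.2, -0.5]
gripper_width: 66.1
gripper_force: 0.0
time_s: 63.2
ee_pos: [541.2, -389.0, 143.7]
ee_rot: [179.9, -0.1, 179.8]
force: [-0.0, 1.1, 0.5]
gripper_width: 66.1
gripper_force: 0.0
time_s: 63.4
ee_pos: [542.5, -386.9, 145.5]
ee_rot: [179.9, -0.0, 180.0]
force: [-0.1, -0.8, -0.4]
gripper_width: 66.0
gripper_force: 0.0
```

```bash
python3 -m jog '{"jaw":[66,66,66,66,66,66,66],"slide":[[-0.05,-0.07,0.5],[0,0,0.8],[0,0,0.8],[0,0,0.7],[0,0,0.45],[0,0,0],[0,0,0]],"spin":[0,0,0,0,0,0,0]}'
python3 -m jog '{"jaw":[56,50,46,42,38,34,30,30],"slide":[[0,0,0],[0,0,0],[0,0,0],[0,0,0],[0,0,0],[0,0,0],[0,0,0],[0,0,0]],"spin":[0,0,0,0,0,0,0,0]}' 18
```

```text
time_s: 64.1
ee_pos: [544.5, -390.2, 48.4]
ee_rot: [-180.0, 0.0, 179.9]
force: [-0.5, 0.5, 0.2]
gripper_width: 65.9
gripper_force: 0.0
time_s: 64.9
ee_pos: [544.3, -390.2, 48.7]
ee_rot: [180.0, 0.0, 179.9]
force: [0.0, 2.8, 5.9]
gripper_width: 42.0
gripper_force: 18.0
```

```bash
python3 -m jog '{"jaw":[20,20,20,20,20,20,20],"slide":[[0,0,-0.3],[0,0,-0.5],[0,0,-0.9],[0,0,-0.9],[0,0,-0.7],[0,0,-0.3],[0,0,0]],"spin":[0,0,0,0,0,0,0]}' 20
python3 -m jog '{"jaw":[20,20,20,20,20,20,20,20,20,20],"slide":[[0,0.5,0],[0.2,0.9,0],[0.3,1,0],[0.3,1,0],[0.3,1,0],[0.3,1,0],[0.3,1,0],[0.3,1,0],[0.1,1,0],[0,1,0]],"spin":[0,0,0,0,0,0,0,0,0,0]}'
python3 -m jog '{"jaw":[20,20,20,20,20,20,20,20,20,20],"slide":[[0,1,0],[0,1,0],[0,1,0],[0,1,0],[0,1,0],[0,1,0],[0,1,0],[0,1,0],[0,1,0],[0,1,0]],"spin":[0,0,0,0,0,0,0,0,0,0]}'
python3 -m jog '{"jaw":[20,20,20,20,20],"slide":[[0,0.8,0],[0,0.47,0],[0,0,0],[0,0,0],[0,0,0]],"spin":[0,0,0,0,0]}'
python3 -m jog '{"jaw":[20,20,20,20,20,20,20],"slide":[[0,0,0.6],[0,0,0.8],[0,0,0.8],[0,0,0.6],[0,0,0.3],[0,0,0],[0,0,0]],"spin":[0,0,0,0,0,0,0]}'
```

```text
time_s: 65.6
ee_pos: [544.5, -391.0, 157.3]
ee_rot: [-179.9, 0.1, 179.9]
force: [0.5, -0.1, -2.0]
gripper_width: 41.8
gripper_force: 19.8
time_s: 66.6
ee_pos: [479.2, -106.0, 154.7]
ee_rot: [179.9, -0.2, 179.9]
force: [1.3, 0.4, -0.9]
gripper_width: 42.0
gripper_force: 19.8
time_s: 67.6
ee_pos: [480.0, 193.1, 154.6]
ee_rot: [-179.9, -0.2, 179.9]
force: [0.7, -0.2, -1.7]
gripper_width: 41.8
gripper_force: 19.8
time_s: 68.1
ee_pos: [481.8, 228.7, 155.9]
ee_rot: [-180.0, -0.0, 179.9]
force: [-0.2, -0.3, -1.0]
gripper_width: 41.5
gripper_force: 19.8
time_s: 68.8
ee_pos: [482.8, 229.7, 63.9]
ee_rot: [180.0, 0.1, 179.9]
force: [0.1, -0.4, -0.8]
gripper_width: 42.0
gripper_force: 19.8
```

Contact is expected at about z 34.7, so 29 mm to go.

```bash
python3 -m jog '{"jaw":[20,20,20,20,20,20,20],"slide":[[0.03,0.02,0.4],[0,0,0.25],[0,0,0.15],[0,0,0.1],[0,0,0.07],[0,0,0],[0,0,0]],"spin":[0,0,0,0,0,0,0]}'
python3 -m jog '{"jaw":[20,20],"slide":[[0,0,0.04],[0,0,0]],"spin":[0,0]}'
```

```text
time_s: 69.5
ee_pos: [481.5, 230.5, 34.6]
ee_rot: [180.0, 0.0, 179.9]
force: [-1.8, -0.7, 2.0]
gripper_width: 41.5
gripper_force: 19.9
time_s: 69.7
ee_pos: [482.3, 230.8, 34.4]
ee_rot: [179.9, 0.1, 179.9]
force: [-1.5, -1.6, 8.7]
gripper_width: 41.7
gripper_force: 19.9
```

```bash
python3 -m jog '{"jaw":[50,60,66,66,66,66,66,66,66,66],"slide":[[0,0,-0.03],[0,0,0],[0,0,0],[0,0,0],[0,0,-0.5],[0,0,-0.9],[0,0,-0.9],[0,0,-0.9],[0,0,-0.8],[0,0,0]],"spin":[0,0,0,0,0,0,0,0,0,0]}'
python3 -m jog '{"jaw":[80,80,80,80,80,80,80,80,80,80],"slide":[[0,-0.6,0],[0,-1,0],[0,-1,0],[0,-1,0],[0,-1,0],[0,-1,0],[0,-1,0],[0,-1,0],[-0.3,-1,0],[-0.4,-1,0]],"spin":[0,0,0,0,0,0,0,0,0,0]}'
python3 -m jog '{"jaw":[80,80,80,80,80,80,80,80,80,80],"slide":[[-0.5,-1,0],[-0.5,-1,0],[-0.5,-1,0],[-0.5,-1,0],[-0.5,-1,0],[-0.4,-1,0],[-0.13,-1,0],[0,-1,0],[0,-0.8,0],[0,0,0]],"spin":[0,0,0,0,0,0,0,0,0,0]}'
python3 -m jog '{"jaw":[80,80],"slide":[[0,0,0],[0,0,0]],"spin":[0,0]}'
```

```text
time_s: 70.7
ee_pos: [483.3, 231.4, 157.0]
ee_rot: [179.8, 0.4, 179.9]
force: [-0.3, 0.8, 0.3]
gripper_width: 65.9
gripper_force: 0.0
time_s: 71.7
ee_pos: [500.7, -58.6, 152.5]
ee_rot: [180.0, -0.1, 179.9]
force: [1.0, 0.2, 0.1]
gripper_width: 79.9
gripper_force: 0.0
time_s: 72.7
ee_pos: [591.3, -324.4, 151.4]
ee_rot: [180.0, -0.1, 179.7]
force: [0.1, 1.1, 0.3]
gripper_width: 79.6
gripper_force: 0.0
time_s: 72.9
ee_pos: [591.9, -320.5, 153.0]
ee_rot: [179.9, -0.1, 179.9]
force: [0.3, 0.7, 0.1]
gripper_width: 80.0
gripper_force: 0.0
```

```bash
python3 -m jog '{"jaw":[80,80,80,80,80,80,80,80],"slide":[[-0.07,-0.05,0.5],[0,0,0.8],[0,0,0.8],[0,0,0.8],[0,0,0.5],[0,0,0.2],[0,0,0],[0,0,0]],"spin":[0,0,0,0,0,0,0,0]}'
python3 -m jog '{"jaw":[70,62,56,50,44,38,30,20,20],"slide":[[0,0,0],[0,0,0],[0,0,0],[0,0,0],[0,0,0],[0,0,0],[0,0,0],[0,0,0],[0,0,0]],"spin":[0,0,0,0,0,0,0,0,0]}' 12
```

```text
time_s: 73.7
ee_pos: [594.9, -323.1, 46.4]
ee_rot: [-180.0, 0.1, 179.9]
force: [1.2, -0.6, -0.6]
gripper_width: 80.0
gripper_force: 0.0
time_s: 74.6
ee_pos: [594.5, -322.8, 46.2]
ee_rot: [180.0, 0.0, 179.9]
force: [-0.0, 3.6, 4.1]
gripper_width: 48.7
gripper_force: 12.1
```

```bash
python3 -m jog '{"jaw":[20,20,20,20,20,20,20],"slide":[[0,0,-0.3],[0,0,-0.5],[0,0,-0.9],[0,0,-0.9],[0,0,-0.8],[0,0,-0.4],[0,0,0]],"spin":[0,0,0,0,0,0,0]}' 15
python3 -m jog '{"jaw":[20,20,20,20,20,20,20,20,20,20],"slide":[[0.1,0.4,0],[0.4,0.7,0],[0.5,0.9,0],[0.5,0.9,0],[0.5,0.9,0],[0.5,0.9,0],[0.5,0.9,0],[0.5,0.9,0],[0.27,0.9,0],[0,0.9,0]],"spin":[0,0,0,0,0,0,0,0,0,0]}'
python3 -m jog '{"jaw":[20,20,20,20,20,20,20,20,20,20],"slide":[[0,0.9,0],[0,0.9,0],[0,0.9,0],[0,0.9,0],[0,0.9,0],[0,0.9,0],[0,0.9,0],[0,0.9,0],[0,0.9,0],[0,0.9,0]],"spin":[0,0,0,0,0,0,0,0,0,0]}'
python3 -m jog '{"jaw":[20,20,20,20,20,20,20,20],"slide":[[0,0.9,0],[0,0.9,0],[0,0.9,0],[0,0.7,0],[0,0.4,0],[0,0.3,0],[0,0,0],[0,0,0]],"spin":[0,0,0,0,0,0,0,0]}'
python3 -m jog '{"jaw":[20,20],"slide":[[0,0,0],[0,0,0]],"spin":[0,0]}'
```

```text
time_s: 75.3
ee_pos: [595.0, -324.2, 161.6]
ee_rot: [-179.9, 0.2, 179.9]
force: [0.8, -0.8, -0.5]
gripper_width: 48.5
gripper_force: 14.9
time_s: 76.3
ee_pos: [478.4, -72.2, 158.1]
ee_rot: [180.0, -0.3, 179.9]
force: [1.1, -0.1, -1.8]
gripper_width: 48.2
gripper_force: 14.9
time_s: 77.3
ee_pos: [480.0, 196.9, 158.0]
ee_rot: [-179.9, -0.2, 179.9]
force: [1.4, -0.3, -0.9]
gripper_width: 48.7
gripper_force: 14.9
time_s: 78.1
ee_pos: [482.0, 318.2, 159.5]
ee_rot: [-179.9, -0.0, 179.9]
force: [0.1, -0.1, -1.3]
gripper_width: 48.7
gripper_force: 14.9
time_s: 78.3
ee_pos: [482.4, 318.2, 160.0]
ee_rot: [-180.0, 0.0, 179.8]
force: [0.6, -0.1, -1.4]
gripper_width: 48.7
gripper_force: 14.9
```

Shifting y by +2.5 mm and going down to about 34.

```bash
python3 -m jog '{"jaw":[20,20,20,20,20,20,20,20,20,20],"slide":[[0.03,0.08,0.5],[0,0,0.8],[0,0,0.9],[0,0,0.9],[0,0,0.5],[0,0,0.25],[0,0,0.15],[0,0,0.1],[0,0,0],[0,0,0]],"spin":[0,0,0,0,0,0,0,0,0,0]}'
```

```text
time_s: 79.3
ee_pos: [481.9, 321.7, 37.7]
ee_rot: [179.9, 0.1, 179.9]
force: [0.0, 0.0, -1.9]
gripper_width: 48.6
gripper_force: 14.9
```

```bash
python3 -m jog '{"jaw":[20,20,20,20],"slide":[[0,0,0.1],[0,0,0.07],[0,0,0.03],[0,0,0]],"spin":[0,0,0,0]}'
python3 -m jog '{"jaw":[20,20],"slide":[[0,0,0.03],[0,0,0]],"spin":[0,0]}'
```

```text
time_s: 79.7
ee_pos: [482.0, 321.7, 32.0]
ee_rot: [180.0, 0.1, 179.9]
force: [-1.5, -0.3, 4.4]
gripper_width: 49.0
gripper_force: 15.1
time_s: 79.9
ee_pos: [482.3, 321.8, 31.9]
ee_rot: [179.9, 0.1, 179.9]
force: [-1.6, -1.2, 10.4]
gripper_width: 48.4
gripper_force: 15.2
```

Release, rise, and move clear toward the robot.

```bash
python3 -m jog '{"jaw":[54,62,72,80,80,80,80,80,80,80],"slide":[[0,0,-0.04],[0,0,0],[0,0,0],[0,0,0],[0,0,0],[0,0,-0.5],[0,0,-0.8],[0,0,-0.9],[0,0,-0.9],[0,0,-0.9]],"spin":[0,0,0,0,0,0,0,0,0,0]}'
python3 -m jog '{"jaw":[80,80,80,80,80,80,80,80,80,80],"slide":[[0.3,0,-0.8],[0.8,0.3,-0.5],[1,0.6,0],[1,1,0],[1,1,0],[1,1,0],[1,1,0],[0.6,0.8,0],[0,0,0],[0,0,0]],"spin":[0,0,0,0,0,0,0,0,0,0]}'
python3 - <<'E'
from h import *
tell(); a=env.grab_frame("top");b=env.grab_frame("side")
o=np.zeros((600,800,3),np.uint8)
o[:500,:480]=cv2.resize(a[160:285,145:265,::-1],(480,500),interpolation=2)
o[:600,480:]=cv2.resize(b[200:320,300:364,::-1],(320,600),interpolation=2);cv2.imwrite("pics/h1.png",o)
E
```

```text
time_s: 80.9
ee_pos: [481.2, 321.2, 152.0]
ee_rot: [-180.0, -0.0, 179.9]
force: [0.7, 0.9, -0.5]
gripper_width: 79.8
gripper_force: 0.0
time_s: 81.9
ee_pos: [280.4, 492.7, 189.8]
ee_rot: [-179.9, 0.0, 180.0]
force: [0.2, 0.2, -0.4]
gripper_width: 79.7
gripper_force: 0.0
t 81.9 tcp [280.4 492.7 189.8] rot [-179.9    0.   180. ] F [ 0.2  0.2 -0.4] w 79.7 gf 0.0
```

View pics/h1.png

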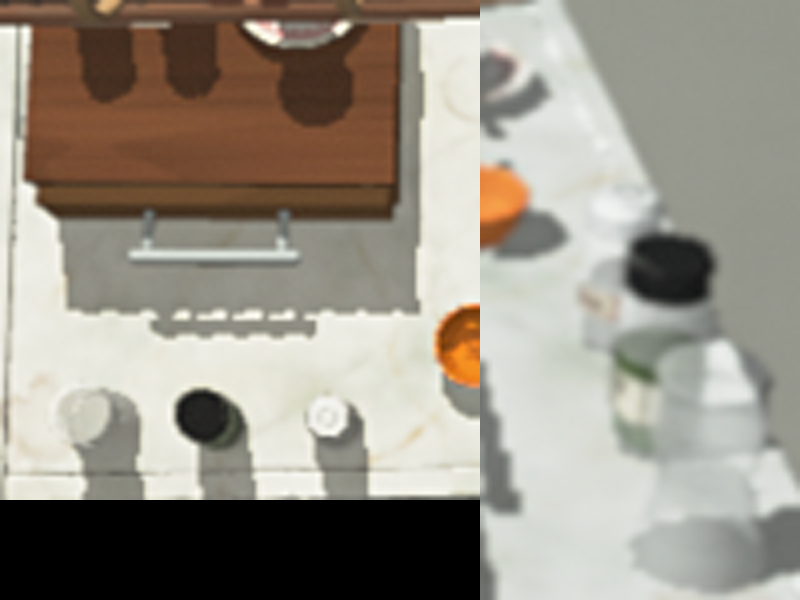

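The picture matches the start: glass (85,416), jar (204,415) and shaker (328,416) are upright and each within about 1 px. The drawer front is at the unit and the bar at row ~255. One numeric check of the drawer before handing in.

```bash
python3 - <<'E'
from h import *
b=pt("top",198,160+(254.5+.5)/4-.5,54); e=pt("top",198,160+(182+.5)/4-.5,96)
print("bar x",b[0].round(1),"top edge x",e[0].round(1),"expected shut gap 48, is",(e[0]-b[0]).round(1),"moved",(b[0]-529.4).round(1),"of ~73")
print(env.job_done())
E
```

```text
bar x 604.4 top edge x 651.3 expected shut gap 48, is 46.9 moved 75.0 of ~73
the job is handed in; nothing more can be done
None
```

The job is handed in with no verdict shown: in the last pictures the strainer lies level in the middle of the saucer, the drawer is shut, and the glass, jar and shaker stand upright within about 3 mm of where they started.

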